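# Nudge the board carrier home in the bench press

### The arm

A 6-joint arm with a two-finger parallel gripper is mounted at the origin on the work surface. World frame = base frame: x ahead of the robot, y to its left, z up, the work surface at z = 0. Lengths are in m, angles in rad, forces in N, time in s.
With the tool pointing down it reaches from about 0.325 to 0.925 m from the base axis. Payload 3.1 kg.
Tool frame: the origin (TCP) lies between the finger pads; the fingertips stand 14 mm ahead of it and the grasp point (between the pads) lies 5 mm behind it (r.nose_length is the distance from the TCP to the fingertips, in m); x points along the fingers, y is the direction in which the jaws open and shut, and the axes are right-handed (so a half turn about x gives the same grasp; the last joint's range is limited). The gripper opens to 85 mm and grips with 20 to 120 N. Pads are 22 mm wide; open, the fingers measure 114 mm over their backs; the gripper's body (76 mm by 85 mm) begins 54 mm behind the grasp point. The pads swing forward as they close: fully open they stand 13 mm farther back than shut.
Start: joints at [1.14, 0.217, 1.613, -0, 1.311, -0.112], TCP at [0.196, 0.594, 0.245] pointing down, gripper open.
Joint ranges: [-2.75, 2.75], [-0.78, 2.1], [0.31, 2.55], [-1.13, 4.27], [0.13, 2.63], [-2.58, 2.58]. Speed limits (rad/s): [2.79, 2.79, 3.14, 3.14, 3.14, 3.14].

### API

Orientations are given as a unit quaternion [w, x, y, z].
In Python, from station import r gives the robot as it stands.
- The arm moves only by the shell command python3 -m pendant 'ROWS' [FORCE]. ROWS is JSON, a list of rows, each a list of 3 entries, a list of its own where there are three numbers: the turn, a rotation vector about the tool's x, y, z in units of 180 degrees (1.0 is 180 degrees), then the shift along the tool's x, y, z in units of 0.08 m (1.0 is 0.08 m), then the opening, from 0 (shut) to 1 (fully open). In form: [[[wx, wy, wz], [tx, ty, tz], claw], ...]. A call has 1 to 5 rows; each row shifts and turns the pose as measured when the row begins, along the tool's axes as they then stand; what a row does not reach is not made up. A row lasts 1/12 s, in which the tool goes at most 41.7 mm and 7.16 degrees, less where a joint would pass 70% of its speed; a pose out of reach is approached as far as the arm can. A call with a number of a shift or a turn outside -1 to 1 is refused whole. A call with a gripper value outside its range is refused whole. The fingers move at their own pace and stop on an object; FORCE is the grip in N (left out, the last holds). Time passes only in rows, so rows that do not move let the fingers close. It gives the time, the measured TCP pose, the force and the opening at its end, in the units of the state.
- r.observe(): the state, without advancing time (a new reading comes with each control period).
- r.read_camera(name): name is "scene" or "side" or "wrist"; returns a dict with "img" (384x512x3 uint8, red, green, blue), "mtx" (3x3 intrinsics, pixels), "D" ([k1, k2, p1, p2, k3] as OpenCV has them; the pictures are not rectified), "R" (3x3) and "t" (3): a world point X has camera coordinates R X + t. Camera axes: x right, y down, z forward; pixel columns grow to the right and rows downward; lengths in m; the calibration is good to about 2 mm. A picture is of the moment at which its call begins. There is no depth.
- r.finish_job(): hands the job in, once; it reports no verdict.
Trained networks look in a picture, given as the dict that the camera call returned (one of the last four; its "shot" number tells which), for a name from the list of things; names that differ only in an ending like _2 or _b are one class to them, and where a whole thing is asked for, a point or a joint stands for the part that bears it (a point fixed in the world has none). Each returns a list of dicts, best first, with "score" (0 to 1); they miss things now and then, are a little off and sometimes report something else, mostly with a low value. They report only what shows in the picture. A call takes as long as a camera call. They do not tell look-alikes from the thing itself.
- r.look_for(label, picture): "location" ([column, row] in pixels, amid what is visible of it).
- r.landmark_of(label, picture): "location" ([column, row] in pixels: a listed point, or the origin of a listed thing).
The state is a dict: "time_s": time; "q": joint angles; "joint_velocities": joint speeds; "tau": joint torques, N m; "tool_pos": TCP position; "orientation": TCP orientation; "force": force on the tool from outside, world axes, zero at the start; "wrist_torque": the same for the moment, N m; "gripper_width": opening from 0.0 (shut) to 1.0 (fully open).
Only numpy, scipy, OpenCV 4.12 (cv2) and the standard library are available. Lean on these libraries where they do the work, as an engineer would, in place of code of your own. Each camera call takes 0.05 s, during which the arm holds its last target.

### The job

Pick up the steel pusher by its grip and, with its front end, gently nudge the board carrier along the press bed into the housing, little by little, until it rests against the hidden sprung stop, feeling for the stop and never pressing on it with more than about 10 N. Then leave the carrier there, and lay the pusher flat in the tool tray. Do not touch the carrier with the gripper, and leave everything else on the bench alone.

Things in the scene. Friction and masses are not known exactly. Their poses are not given: they have to be found in the camera images.
- bed: Aluminium bed of a small bench press, fixed on the table. Flat floor 15 mm above the table; a lip 10 mm high along each long side leaves a channel 62 mm wide (90 mm over all). Origin at table level, mid-width, under the mouth of the housing; +y runs along the channel into the housing; the bed spans y = -190 (open end) to +170 mm. z up. Place and yaw differ each time.
- housing: White box-shaped housing fixed over the +y end of the bed; origin and axes as the bed's. 106 mm wide outside, from y = 0 (open mouth) to y = 178 mm, 75 mm tall, plus a 14 mm panel on top beyond y = 125 mm. The opening is 90 mm wide, its roof 60 mm above the table. The depth stop is hidden inside (see housing_mouth).
- housing_mouth (a point): Middle of the housing's mouth at the bed's floor, 15 mm above the table; axes as the bed's. The hidden stop is a sprung pad 40 mm wide, on the centre line, 21 to 45 mm above the table. Its face stands somewhere from 84 to 112 mm inside the mouth, different each time; it cannot be seen or read. It yields about 1 mm per 3 N, up to 7 mm, and springs back.
- carrier: The carrier itself (size: see carrier_center); origin at the centre of its underside, axes as the bed's. Sliding it along the bed takes roughly 1 to 6 N, different each time and fairly steady along the way. When it meets the stop its rear face is 14 to 42 mm inside the housing's mouth.
- carrier_center (a point): Centre, half-way up, of the carrier: a loose aluminium block with a dark board on top, 58 mm wide (x), 70 mm long (y), 30 mm tall (34 mm with the board's clips), 0.3 to 0.6 kg. It sits on the bed's floor in the channel, in front of the housing. Its flat rear face, to be pushed, lies 35 mm behind this point (-y); the front face 35 mm ahead.
- pusher: Pusher: a loose steel bar lying flat along its y axis, 18 mm wide (x), 16 mm tall, 170 mm long, with a black upright grip 24 mm wide (x) by 30 mm long (y) rising to 60 mm above the underside. 0.2 kg. Origin under the grip, at the underside; the front end is 115 mm ahead (+y), the rear end 55 mm behind. It starts lying on the bench.
- pusher_grip (a point): The point at which to grip the pusher: middle of its black upright grip, 40 mm above the pusher's underside; axes as the pusher's.
- pusher_tip (a point): Centre of the pusher's front end face (18 x 16 mm), 115 mm ahead of the grip's centre (+y) and 8 mm above the underside.
- tray: A shallow black tool tray fixed on the table, 100 mm (x) by 250 mm (y) outside, 16 mm high, walls and floor 4 mm thick. Origin at the centre of its underside. Place and yaw differ each time.
- phone: Bystander, to be left alone: a plain black phone lying flat, 72 x 150 x 9 mm; origin at the centre of its underside.
- bottle: Bystander, to be left alone: a small capped bottle, 38 mm across, 85 mm tall; origin at the centre of its underside.
- jar: Bystander, to be left alone: a low clear jar with a black cap, 52 mm across, 50 mm tall; origin at the centre of its underside.
- tape: Bystander, to be left alone: a roll of tape lying flat, 72 mm across, 18 mm high; origin at the centre of its underside.
- screwdriver: Bystander, to be left alone: a screwdriver with a grey handle, 150 mm long, lying flat.
- cup: Bystander, to be left alone: an open black cup, 68 mm across, 75 mm tall; origin at the centre of its underside.
- pry_bar: Bystander, to be left alone: a white plastic pry stick, 14 x 120 x 6 mm, lying flat; origin at the centre of its underside.
Things that resemble listed ones, but are neither listed nor needed, are in the scene too. Of the things shaped like the pusher, the steel one is meant.

How it is judged:
By the outcome, as a careful person would: the job done as asked, in the order asked, and still so for the second after the job is handed in, with the robot touching nothing.
It also fails if it takes over 61 s, if anything falls off the work surface, if the arm or the gripper's body presses on something with over 40 N, if the wrist force passes 120 N, or if a joint passes its speed limit or range.

## Working session

There is one attempt and no reset: what is moved stays moved. The work goes in short steps, Python scripts to look and compute and a shell command to move; the robot and the scene stay as the last step left them, time stands still between calls to the robot, and variables do not carry over. Pictures are saved under pics/ and viewed, and the job is handed in when it is done.

```bash
ls; mkdir -p pics
python3 - <<'E'
from station import r
import cv2
print(r.observe())
for n in ["scene","side","wrist"]:
    p=r.read_camera(n); cv2.imwrite(f"pics/{n}0.png",cv2.resize(p["img"][:,:,::-1],(768,576)))
    print(n,p["mtx"].tolist(),p["D"],p["R"].tolist() if hasattr(p["R"],'tolist') else p["R"],p["t"])
E
```

```text
pics
{'time_s': 0.0, 'q': array([ 1.13982610e+00,  2.17756599e-01,  1.61492083e+00, -1.93636850e-05,
        1.31130009e+00, -1.12213062e-01]), 'joint_velocities': array([-0.00172986,  0.00108739,  0.0005371 ,  0.00258651,  0.00109514,
       -0.00078221]), 'tau': array([ 6.15380832e-04, -3.96858644e+01, -3.03847361e+01, -1.80294587e-04,
        9.85983526e-03,  1.83368849e-05]), 'tool_pos': array([0.1955317 , 0.59280795, 0.24397366]), 'orientation': array([ 0.69792494,  0.1114053 ,  0.69836458, -0.11303339]), 'force': array([-0.46286345, -0.75770362,  0.95440713]), 'wrist_torque': array([0.02896137, 0.00201068, 0.02140802]), 'gripper_width': 1.00079962519143}
scene [[430.50794035742666, 0.0, 255.3135858781243], [0.0, 430.50794035742666, 190.4204361963912], [0.0, 0.0, 1.0]] [-0.00666143  0.          0.          0.          0.        ] [[0.9047729572793721, 0.4255994658520804, -0.015842677878549233], [0.33863280217486447, -0.7414558789992851, -0.5792849081312204], [-0.2582899941289611, 0.5187564690332266, -0.814971168059975]] [-0.43708134 -0.18231995  1.46896146]
side [[369.4928766337265, 0.0, 256.80091758005824], [0.0, 369.4928766337265, 193.66373212235044], [0.0, 0.0, 1.0]] [-0.05173765  0.          0.          0.          0.        ] [[-0.9301901650237518, -0.3670355810937349, 0.005580242312786568], [-0.24458330362023067, 0.608376389665412, -0.7550213083667858], [0.27372479698284397, -0.7036782295260123, -0.6556765092695007]] [0.42868165 0.1989313  1.11227189]
wrist [[288.46192666231474, 0.0, 252.4957692797893], [0.0, 288.46192666231474, 188.91685169599162], [0.0, 0.0, 1.0]] [-0.05346488  0.          0.          0.          0.        ] [[0.313125497990259, 0.9497086352298254, -0.002435298391717163], [0.9100700601575191, -0.2993212919447011, 0.2866692341243595], [0.2715233104417448, -0.09197973884752765, -0.9580265233949937]] [-0.6232799  -0.03783351  0.37910253]
```

View pics/scene0.png

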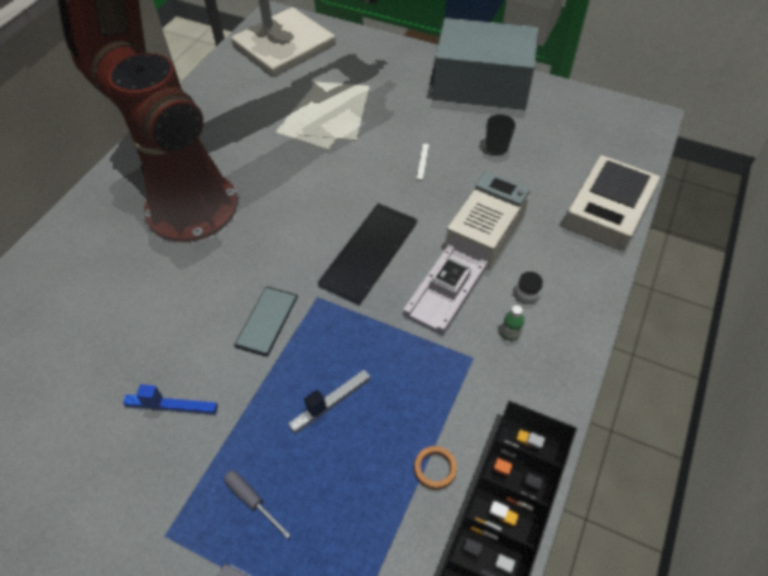

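View pics/side0.png

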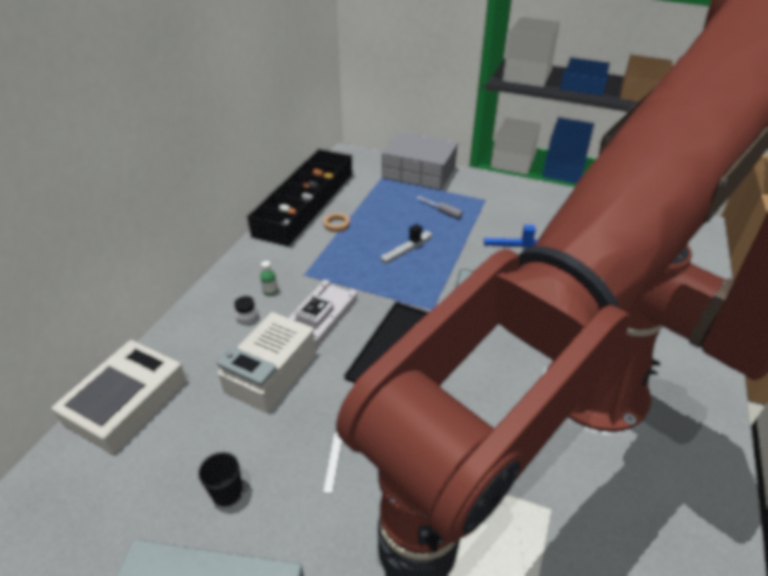

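View pics/wrist0.png

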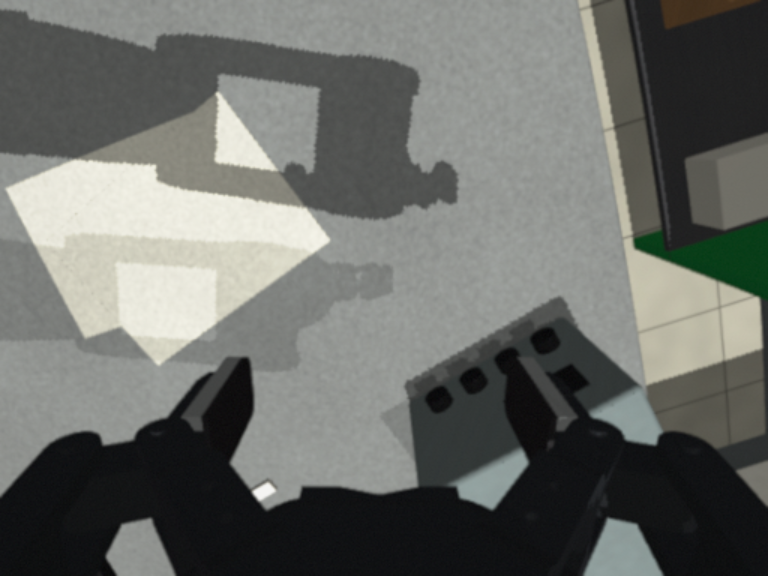

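```bash
cat > h.py <<'E'
import numpy as np, cv2
from station import r
from scipy.spatial.transform import Rotation as Ro
def ray(p,uv):
    K=p["mtx"];D=np.array(p["D"],float)
    n=cv2.undistortPoints(np.array([[uv]],float),np.array(K),D)[0,0]
    R=np.array(p["R"]);t=np.array(p["t"])
    return -R.T@t, R.T@np.array([n[0],n[1],1])
def atz(p,uv,z):
    c,d=ray(p,uv); return c+d*(z-c[2])/d[2]
def proj(p,X):
    rv=cv2.Rodrigues(np.array(p["R"]))[0]
    return cv2.projectPoints(np.array(X,float).reshape(-1,1,3),rv,np.array(p["t"],float),np.array(p["mtx"]),np.array(p["D"],float))[0][:,0]
def tri(obs):
    A=np.zeros((3,3));b=np.zeros(3)
    for p,uv in obs:
        c,d=ray(p,uv);d=d/np.linalg.norm(d);M=np.eye(3)-np.outer(d,d);A+=M;b+=M@c
    return np.linalg.solve(A,b)
def tcp():
    s=r.observe();q=s["orientation"]
    return s,np.array(s["tool_pos"]),Ro.from_quat([q[1],q[2],q[3],q[0]]).as_matrix()
E
python3 - <<'E'
from h import *
P={n:r.read_camera(n) for n in ["scene","side"]}
Z=dict(bed=0,housing=0,housing_mouth=.015,carrier=.015,carrier_center=.03,pusher=0,pusher_grip=.04,pusher_tip=.008,tray=0,phone=0)
for l,z in Z.items():
    for n,p in P.items():
        for d in r.landmark_of(l,p)[:3]:
            print(l,n,round(d["score"],2),np.round(d["location"],1),np.round(atz(p,d["location"],z),3))
E
```

```text
bed scene 0.71 [312.9 171.2] [0.628 0.123 0.   ]
bed side 0.81 [195.  225.9] [0.638 0.104 0.   ]
housing scene 0.97 [310.7 173.4] [0.625 0.112 0.   ]
housing scene 0.25 [175.7 338.2] [ 0.505 -0.513  0.   ]
housing side 0.97 [197.5 232.7] [0.616 0.128 0.   ]
housing side 0.29 [181.4 192.2] [ 0.767 -0.028  0.   ]
housing_mouth scene 0.81 [312.7 172.4] [0.632 0.107 0.015]
housing_mouth side 0.89 [196.9 228.7] [0.618 0.125 0.015]
carrier scene 0.97 [297.4 187.5] [0.61  0.033 0.015]
carrier side 0.92 [214.2 211. ] [0.604 0.03  0.015]
carrier_center scene 0.62 [300.5 185.5] [0.619 0.033 0.03 ]
carrier_center side 0.73 [207.2 208.2] [0.623 0.041 0.03 ]
pusher scene 0.79 [208.9 273.5] [ 0.496 -0.325  0.   ]
pusher scene 0.63 [104.3 268.7] [ 0.227 -0.433  0.   ]
pusher side 0.65 [347.  162.6] [ 0.242 -0.436  0.   ]
pusher side 0.6 [275.5 163.2] [ 0.508 -0.323  0.   ]
pusher_grip scene 0.86 [ 95.8 263.2] [ 0.219 -0.44   0.04 ]
pusher_grip scene 0.69 [212.1 267.3] [ 0.508 -0.32   0.04 ]
pusher_grip side 0.8 [353.8 156.1] [ 0.221 -0.432  0.04 ]
pusher_grip side 0.57 [277.9 155.7] [ 0.499 -0.322  0.04 ]
pusher_tip scene 0.61 [147.3 272.3] [ 0.345 -0.395  0.008]
pusher_tip scene 0.56 [247.7 248.9] [ 0.562 -0.217  0.008]
pusher_tip side 0.81 [254.8 174.1] [ 0.555 -0.217  0.008]
pusher_tip side 0.49 [321.1 164.2] [ 0.335 -0.375  0.008]
pusher_tip side 0.43 [221.8 308.1] [0.422 0.352 0.008]
tray scene 0.74 [247.2 168.6] [0.433 0.046 0.   ]
tray side 0.72 [260.9 232.2] [ 0.427  0.05  -0.   ]
phone scene 0.96 [177.9 215.6] [ 0.322 -0.2    0.   ]
phone side 0.63 [313.  192.6] [ 0.321 -0.204  0.   ]
```

The scene view shows a steel bar with a black grip at (330,400) on the blue mat, and a blue look-alike at (170,400). The bed, carrier and housing run from (440,300) to (490,215). The plain shallow black tray is at (368,252), the taller compartmented black box at (515,490), and a teal-screened phone at (266,320). Next I'll enlarge these for accurate measurement.

Run:
```python
from h import *
P={n:r.read_camera(n) for n in ["scene","side"]}
def crop(p,x,y,w,h,s):
    c=p["img"][y:y+h,x:x+w,::-1]; return cv2.resize(c,None,fx=s,fy=s,interpolation=cv2.INTER_CUBIC)
cv2.imwrite("pics/c_push.png",crop(P["scene"],180,235,80,60,8))
cv2.imwrite("pics/c_bed.png",crop(P["scene"],205,110,150,115,5))
cv2.imwrite("pics/c_side.png",crop(P["side"],140,135,160,120,5))
np.save("x.npy",0)
```

```text
(no output)
```

View pics/c_push.png

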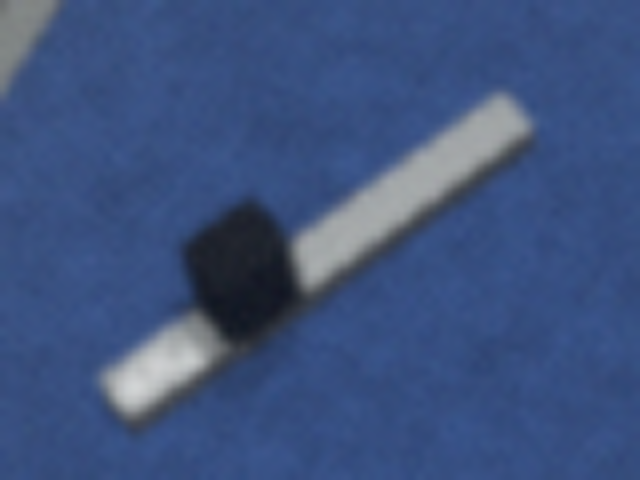

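View pics/c_bed.png

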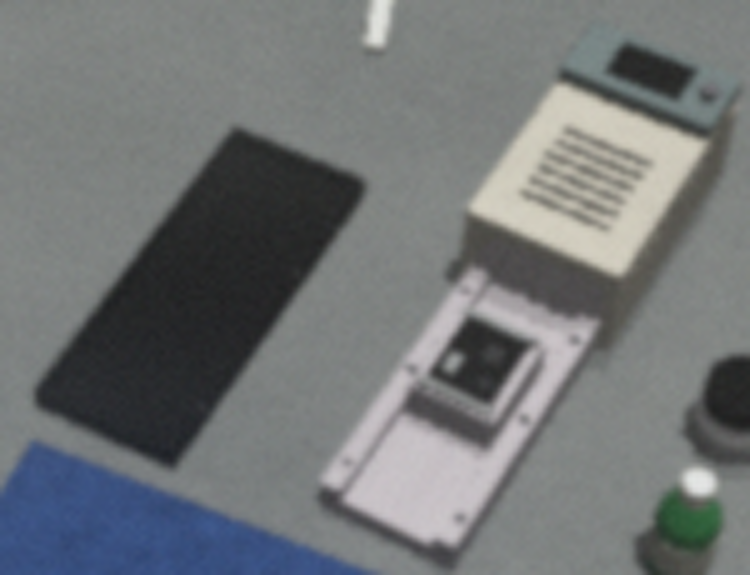

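View pics/c_side.png

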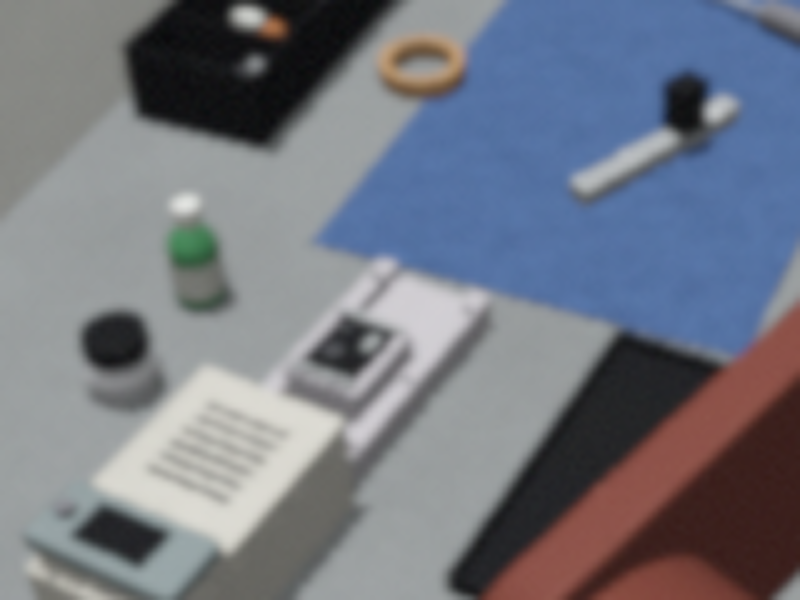

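```bash
cat > fit.py <<'E'
from h import *
from scipy.optimize import least_squares
def fit(obs,x0):
    # obs: list (pic, uv, local xyz)
    def f(v):
        c,s=np.cos(v[2]),np.sin(v[2]);o=[]
        for p,uv,L in obs:
            X=[v[0]+c*L[0]-s*L[1],v[1]+s*L[0]+c*L[1],L[2]]
            o.append(proj(p,X)[0]-uv)
        return np.concatenate(o)
    q=least_squares(f,x0,loss="soft_l1"); return q.x,np.round(f(q.x).reshape(-1,2),1).tolist()
E
python3 - <<'E'
from fit import *
S=r.read_camera("scene");D=r.read_camera("side")
s1=lambda x,y:np.array([205+x/5,110+y/5])
s2=lambda x,y:np.array([140+x/5,135+y/5])
s3=lambda x,y:np.array([180+x/8,235+y/8])
tray=[(S,s1(235,130),(-.05,.125,.016)),(S,s1(363,185),(.05,.125,.016)),(S,s1(175,465),(.05,-.125,.016)),(S,s1(38,398),(-.05,-.125,.016)),
(D,s2(620,335),(.05,-.125,.016))]
print("tray",fit(tray,[.43,.05,-.3]))
bed=[(S,s1(322,487),(-.045,-.19,.025)),(S,s1(450,553),(.045,-.19,.025)),(S,s1(468,212),(-.053,0,.075)),(S,s1(622,273),(.053,0,.075)),
(D,s2(210,365),(.053,0,.075)),(D,s2(347,417),(-.053,0,.075)),(D,s2(378,258),(.045,-.19,.025)),(D,s2(490,297),(-.045,-.19,.025))]
b=fit(bed,[.625,.118,-.3]);print("bed",b)
v=b[0]
for L in [(.029,0),(-.029,0)]: pass
pu=[(S,s3(500,92),(-.009,.115,.016)),(S,s3(534,125),(.009,.115,.016)),(S,s3(100,378),(-.009,-.055,.016)),(S,s3(135,412),(.009,-.055,.016)),
(D,s2(570,180),(.009,.115,.016)),(D,s2(587,192),(-.009,.115,.016)),(D,s2(740,105),(-.009,-.055,.016))]
p=fit(pu,[.5,-.322,-1]);print("pusher",p)
# carrier centre pixels, in bed frame
c,s=np.cos(v[2]),np.sin(v[2])
for pic,uv in [(S,s1(412,390)),(S,s1(495,428)),(D,s2(345,317)),(D,s2(407,345))]:
    X=atz(pic,uv,.045)-[v[0],v[1],0]; print("carrier rear corner bed frame",c*X[0]+s*X[1],-s*X[0]+c*X[1])
E
```

```text
tray (array([ 0.43317817,  0.03798556, -0.06880035]), [[-0.3, 0.0], [0.7, -0.2], [-0.2, -0.6], [-1.0, -0.1], [-1.3, -3.8]])
bed (array([ 0.62497987,  0.11280146, -0.09782696]), [[-0.5, -1.1], [1.1, -1.1], [-1.0, -0.9], [-0.4, 0.4], [-0.9, -1.1], [-0.2, -0.7], [0.3, -0.8], [-0.3, -1.0]])
pusher (array([ 0.50477588, -0.32474057, -0.44737728]), [[0.1, -0.8], [-0.1, -0.5], [-0.2, -0.2], [-0.7, 0.5], [-0.3, -0.2], [-0.5, -0.5], [-0.3, -0.5]])
carrier rear corner bed frame -0.02351789537276952 -0.1175091623329075
carrier rear corner bed frame 0.03154941090757826 -0.1172681798508497
carrier rear corner bed frame 0.01656366824716459 -0.10261432756588276
carrier rear corner bed frame -0.035228230636112134 -0.09802037395377411
```

The fits agree to about 1 px. The pusher is at (0.505,-0.325) with yaw -0.447, the bed at (0.625,0.113) with yaw -0.098, and the tray at (0.433,0.038) with yaw -0.069.

Three things are pusher- or tray-like:
- **Pushers:** The steel bar at scene (209,270) is the one meant. The blue one at (85,202) isn't steel.
- **Tray:** The plain 100x250 slab at (246,168) fits "shallow". The compartmented box at (340,330) is too tall.

The crop confirms the steel bar with its black grip. Now I'll work out the first move.

```bash
cat > go.py <<'E'
from h import *
def plan(target=None,yaw=None):
    """yaw: world yaw of jaw axis (mod pi); tool pointing down. prints total rotvec in units, and shift in tool axes AFTER turn"""
    s,p,R=tcp()
    print("t",round(s["time_s"],2),"pos",np.round(p,4),"jaw yaw",round(np.arctan2(R[1,1],R[0,1]),4),"xaxis",np.round(R[:,0],3),"q",np.round(s["q"],2),"F",np.round(s["force"],1),"w",round(s["gripper_width"],3))
    Rt=R
    if yaw is not None:
        for k in (0,np.pi):
            y=np.array([np.cos(yaw+k),np.sin(yaw+k),0]);x=np.array([0,0,-1.]);T=np.c_[x,y,np.cross(x,y)]
            rv=Ro.from_matrix(R.T@T).as_rotvec()
            print(" turn option",np.round(rv/np.pi,4),"deg",np.round(np.degrees(rv),1), "sh now", np.round(R.T@(np.array(target)-p)/.08,3) if target is not None else "", "after", np.round(T.T@(np.array(target)-p)/.08,3) if target is not None else "")
    elif target is not None:
        print(" shift",np.round(R.T@(np.array(target)-p)/.08,3))
E
python3 - <<'E'
from go import *
plan([.505,-.325,.2],-.447+np.pi/2)
plan([.505,-.325,.2],-.447)
E
```

```text
t 1.45 pos [0.1959 0.5935 0.2453] jaw yaw 1.252 xaxis [-0.  0. -1.] q [ 1.14  0.22  1.61  0.    1.31 -0.11] F [ 0.1 -0.7  0.4] w 1.001
 turn option [ 0.0408 -0.     -0.    ] deg [ 7.3 -0.  -0. ] sh now [ 0.566 -9.692  7.268] after [ 0.566 -8.683  8.448]
 turn option [-0.9592  0.     -0.    ] deg [-172.7    0.    -0. ] sh now [ 0.566 -9.692  7.268] after [ 0.566  8.683 -8.448]
t 1.45 pos [0.1959 0.5935 0.2453] jaw yaw 1.252 xaxis [-0.  0. -1.] q [ 1.14  0.22  1.61  0.    1.31 -0.11] F [ 0.1 -0.7  0.4] w 1.001
 turn option [ 0.5408 -0.      0.    ] deg [97.3 -0.   0. ] sh now [ 0.566 -9.692  7.268] after [0.566 8.448 8.683]
 turn option [-0.4592 -0.     -0.    ] deg [-82.7  -0.   -0. ] sh now [ 0.566 -9.692  7.268] after [ 0.566 -8.448 -8.683]
```

```bash
python3 -m pendant '[[[0.039,0,0],[0,0,0],1],[[0,0,0],[0.02,-0.36,0.35],1],[[0,0,0],[0.02,-0.36,0.35],1],[[0,0,0],[0.02,-0.36,0.35],1],[[0,0,0],[0.02,-0.36,0.35],1]]' 80
python3 - <<'E'
from go import *
plan([.505,-.325,.2],-.447+np.pi/2)
E
```

```text
time_s: 1.87
tool_pos: [0.2468, 0.4438, 0.2375]
orientation: [0.69, 0.155, 0.69, -0.152]
force: [1.1, 0.1, -0.2]
gripper_width: 1.0
t 1.87 pos [0.2468 0.4438 0.2375] jaw yaw 1.1322 xaxis [ 0.     0.005 -1.   ] q [ 0.92 -0.03  1.9   0.    1.27 -0.21] F [ 1.1  0.1 -0.2] w 1.0
 turn option [ 0.0027 -0.0006 -0.0014] deg [ 0.5 -0.1 -0.2] sh now [ 0.424 -7.332  7.004] after [ 0.469 -7.271  7.065]
 turn option [-9.973e-01  2.200e-03 -9.000e-04] deg [-179.5    0.4   -0.2] sh now [ 0.424 -7.332  7.004] after [ 0.469  7.271 -7.065]
```

```bash
R='x'; python3 -m pendant '[[[0,0,0],[0.02,-0.365,0.35],1],[[0,0,0],[0.02,-0.365,0.35],1],[[0,0,0],[0.02,-0.365,0.35],1],[[0,0,0],[0.02,-0.365,0.35],1],[[0,0,0],[0.02,-0.365,0.35],1]]'
python3 -m pendant '[[[0,0,0],[0.02,-0.365,0.35],1],[[0,0,0],[0.02,-0.365,0.35],1],[[0,0,0],[0.02,-0.365,0.35],1],[[0,0,0],[0.02,-0.365,0.35],1],[[0,0,0],[0.02,-0.365,0.35],1]]'
python3 -m pendant '[[[0,0,0],[0.02,-0.365,0.35],1],[[0,0,0],[0.02,-0.365,0.35],1],[[0,0,0],[0.02,-0.365,0.35],1],[[0,0,0],[0.02,-0.365,0.35],1],[[0,0,0],[0.02,-0.365,0.35],1]]'
python3 - <<'E'
from go import *
plan([.505,-.325,.2],-.447+np.pi/2)
E
```

```text
time_s: 2.28
tool_pos: [0.3121, 0.2458, 0.2288]
orientation: [0.692, 0.154, 0.69, -0.15]
force: [1.0, -0.2, 0.3]
gripper_width: 1.002
time_s: 2.7
tool_pos: [0.3785, 0.0481, 0.222]
orientation: [0.695, 0.155, 0.687, -0.147]
force: [0.8, 1.0, -0.6]
gripper_width: 1.0
time_s: 3.12
tool_pos: [0.4448, -0.1497, 0.2161]
orientation: [0.698, 0.156, 0.683, -0.148]
force: [1.1, 0.6, 0.3]
gripper_width: 1.004
t 3.12 pos [ 0.4448 -0.1497  0.2161] jaw yaw 1.137 xaxis [ 0.022  0.006 -1.   ] q [-0.48 -0.11  2.01  0.02  1.22 -1.63] F [1.1 0.6 0.3] w 1.004
 turn option [ 0.0042  0.0054 -0.0048] deg [ 0.8  1.  -0.9] sh now [ 0.204 -1.674  1.601] after [ 0.201 -1.65   1.626]
 turn option [-0.9958  0.0074  0.0085] deg [-179.2    1.3    1.5] sh now [ 0.204 -1.674  1.601] after [ 0.201  1.65  -1.626]
```

```bash
python3 -m pendant '[[[0.004,0.005,-0.005],[0.05,-0.365,0.35],1],[[0,0,0],[0.05,-0.365,0.35],1],[[0,0,0],[0.05,-0.365,0.35],1],[[0,0,0],[0.05,-0.365,0.35],1],[[0,0,0],[0.0,-0.15,0.15],1]]'
python3 -m pendant '[[[0,0,0],[0,0,0],1]]'
python3 - <<'E'
from go import *
plan([.505,-.325,.12],-.447+np.pi/2)
p=r.read_camera("wrist"); cv2.imwrite("pics/w1.png",cv2.resize(p["img"][:,:,::-1],(768,576)))
for l,z in [("pusher_grip",.04),("pusher",0),("pusher_tip",.008)]:
  for d in r.landmark_of(l,p)[:2]: print(l,d["score"],d["location"],atz(p,d["location"],z))
E
```

```text
time_s: 3.53
tool_pos: [0.5017, -0.3285, 0.2012]
orientation: [0.691, 0.157, 0.687, -0.16]
force: [0.5, 1.5, 0.5]
gripper_width: 0.997
time_s: 3.62
tool_pos: [0.5025, -0.3326, 0.2012]
orientation: [0.691, 0.158, 0.686, -0.162]
force: [-0.9, 0.0, 0.3]
gripper_width: 1.0
t 3.62 pos [ 0.5025 -0.3326  0.2012] jaw yaw 1.1143 xaxis [ 0.005 -0.007 -1.   ] q [-0.7   0.21  1.71 -0.    1.21 -1.81] F [-0.9  0.   0.3] w 1.0
 turn option [-0.003   0.0026  0.0013] deg [-0.5  0.5  0.2] sh now [ 1.014  0.103 -0.022] after [ 1.015  0.099 -0.013]
 turn option [ 0.997  0.002 -0.004] deg [179.5   0.4  -0.7] sh now [ 1.014  0.103 -0.022] after [ 1.015 -0.099  0.013]
pusher_grip 0.65 [261.1, 174.6] [ 0.50600551 -0.32552828  0.04      ]
pusher 0.67 [259.8, 163.8] [ 0.50328355 -0.32482024  0.        ]
pusher_tip 0.86 [362.5, 167.1] [ 0.5566562  -0.22010298  0.008     ]
pusher_tip 0.56 [130.1, 49.3] [ 0.33321806 -0.39203174  0.008     ]
```

View pics/w1.png

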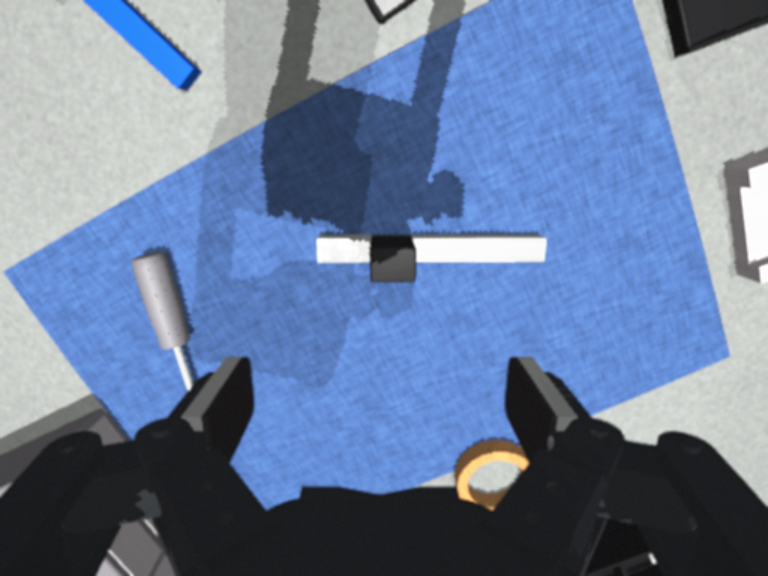

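Run:
```python
from go import *
p=r.read_camera("wrist")
a=atz(p,(317/1.5,250/1.5),.016);b=atz(p,(546/1.5,249.5/1.5),.016);d=b-a
print(a,b,np.linalg.norm(d),"yaw y",np.arctan2(d[1],d[0]), "origin",a+d*55/170, "grip top",atz(p,(393/1.5,265.5/1.5),.06))
plan([.505,-.325,.035],np.arctan2(d[1],d[0]))
```

```text
[ 0.47784407 -0.36741353  0.016     ] [ 0.55162116 -0.21409063  0.016     ] 0.17014984804404937 yaw y 1.1223115318231633 origin [ 0.50171313 -0.31780906  0.016     ] grip top [ 0.50219413 -0.31815847  0.06      ]
t 3.87 pos [ 0.5014 -0.3268  0.2011] jaw yaw 1.1188 xaxis [ 0.004 -0.004 -1.   ] q [-0.69  0.2   1.72 -0.    1.22 -1.81] F [0.7 0.9 0.1] w 0.999
 turn option [-0.0011  0.0016  0.0007] deg [-0.2  0.3  0.1] sh now [2.076 0.045 0.02 ] after [2.076 0.04  0.031]
 turn option [ 0.9989  0.0011 -0.0026] deg [179.8   0.2  -0.5] sh now [2.076 0.045 0.02 ] after [ 2.076 -0.04  -0.031]
```

The wrist view shows the steel bar at (317–546, 250) with its grip top at (393,265). That matches the fit once I allow for the arm still settling. I'll descend.

```bash
python3 -m pendant '[[[0,0.002,0.001],[0.4,0.03,0.01],1],[[0,0,0],[0.4,0,0],1],[[0,0,0],[0.4,0,0],1],[[0,0,0],[0.3,0,0],1],[[0,0,0],[0.1,0,0],1]]'
python3 - <<'E'
from go import *
plan([.5035,-.3245,.036],1.12)
p=r.read_camera("wrist"); cv2.imwrite("pics/w2.png",cv2.resize(p["img"][:,:,::-1],(768,576)))
E
```

```text
time_s: 4.28
tool_pos: [0.5083, -0.3206, 0.0782]
orientation: [0.695, 0.154, 0.685, -0.157]
force: [-1.4, 0.5, 0.0]
gripper_width: 1.0
t 4.28 pos [ 0.5083 -0.3206  0.0782] jaw yaw 1.1277 xaxis [ 0.012 -0.008 -1.   ] q [-0.68  0.35  1.79  0.    0.99 -1.81] F [-1.4  0.5  0. ] w 1.0
 turn option [0.0025 0.0045 0.0005] deg [0.4 0.8 0.1] sh now [ 0.527 -0.069 -0.04 ] after [ 0.528 -0.07  -0.032]
 turn option [-9.975e-01 -8.000e-04  7.100e-03] deg [-1.796e+02 -1.000e-01  1.300e+00] sh now [ 0.527 -0.069 -0.04 ] after [0.528 0.07  0.032]
```

View pics/w2.png

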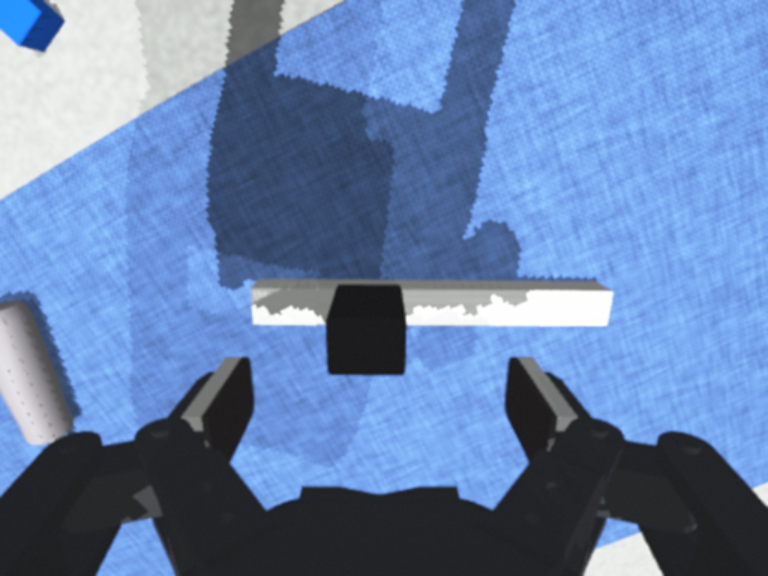

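The grip top is at (366,345), between the finger planes at 252 and 508. I'll finish the descent with a small correction.

```bash
python3 -m pendant '[[[0.002,0.004,0],[0.25,-0.04,-0.02],1],[[0,0,0],[0.17,-0.02,-0.01],1],[[0,0,0],[0.05,0,0],1],[[0,0,0],[0,0,0],1]]'
python3 - <<'E'
from go import *
plan([.5035,-.3245,.036],1.12)
E
```

```text
time_s: 4.67
tool_pos: [0.506, -0.3218, 0.0431]
orientation: [0.691, 0.155, 0.688, -0.157]
force: [0.2, 0.0, -0.0]
gripper_width: 0.998
t 4.67 pos [ 0.506  -0.3218  0.0431] jaw yaw 1.1257 xaxis [ 0.003 -0.004 -1.   ] q [-0.68  0.41  1.79 -0.    0.94 -1.81] F [ 0.2  0.  -0. ] w 0.998
 turn option [0.0018 0.0014 0.0006] deg [0.3 0.3 0.1] sh now [ 0.089 -0.044 -0.014] after [ 0.089 -0.044 -0.013]
 turn option [-9.982e-01 -9.000e-04  2.300e-03] deg [-179.7   -0.2    0.4] sh now [ 0.089 -0.044 -0.014] after [0.089 0.044 0.013]
```

```bash
python3 -m pendant '[[[0.002,0.001,0],[0.09,-0.04,-0.014],1],[[0,0,0],[0.01,0,0],0],[[0,0,0],[0,0,0],0],[[0,0,0],[0,0,0],0],[[0,0,0],[0,0,0],0]]' 80
python3 -m pendant '[[[0,0,0],[0,0,0],0],[[0,0,0],[0,0,0],0],[[0,0,0],[0,0,0],0],[[0,0,0],[0,0,0],0]]' 80
python3 - <<'E'
from go import *
plan([.5035,-.3245,.036],1.12)
p=r.read_camera("wrist"); cv2.imwrite("pics/w3.png",cv2.resize(p["img"][:,:,::-1],(768,576)))
E
```

```text
time_s: 5.08
tool_pos: [0.5065, -0.3266, 0.0398]
orientation: [0.692, 0.156, 0.686, -0.16]
force: [0.0, -0.2, -0.5]
gripper_width: 0.453
time_s: 5.42
tool_pos: [0.5071, -0.3271, 0.0409]
orientation: [0.693, 0.156, 0.686, -0.161]
force: [0.3, -0.9, -1.5]
gripper_width: 0.341
t 5.42 pos [ 0.5071 -0.3271  0.0409] jaw yaw 1.1189 xaxis [ 0.009 -0.008 -1.   ] q [-0.69  0.41  1.79 -0.    0.93 -1.81] F [ 0.3 -0.9 -1.5] w 0.341
 turn option [-0.0003  0.0036  0.0012] deg [-0.1  0.7  0.2] sh now [ 0.061  0.01  -0.055] after [ 0.061  0.009 -0.054]
 turn option [ 0.9996  0.0019 -0.0057] deg [179.9   0.3  -1. ] sh now [ 0.061  0.01  -0.055] after [ 0.061 -0.009  0.054]
```

View pics/w3.png

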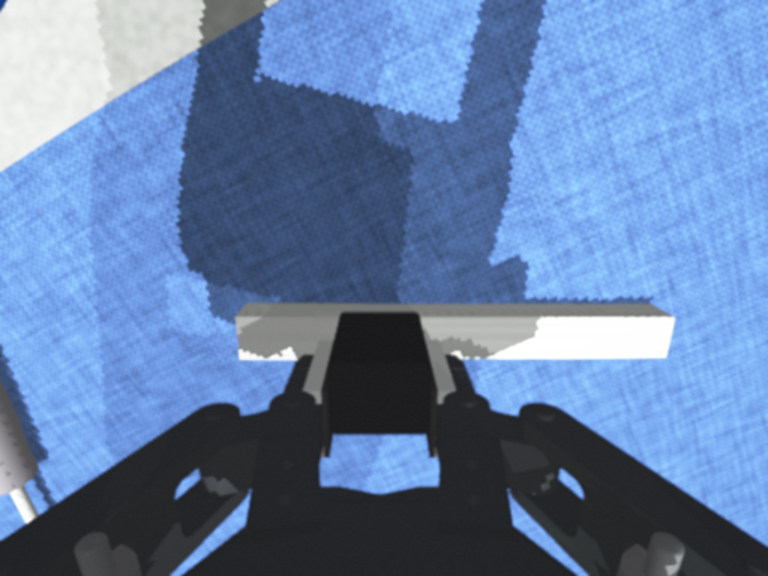

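Gripped: the opening of 0.341 is 29 mm, matching the 30 mm grip. Lifting and heading for the bed's open end.

```bash
python3 -m pendant '[[[0,0.003,0.001],[-0.3,0,0],0],[[0,0,0],[-0.3,0,0],0],[[0,0,0],[-0.2,0,0],0],[[-0.038,0,0],[0,0,0],0],[[-0.038,0,0],[0,0,0],0]]' 80
python3 - <<'E'
from go import *
plan([.6016,-.1258,.11],1.473)
E
```

```text
time_s: 5.88
tool_pos: [0.5033, -0.324, 0.1027]
orientation: [0.701, 0.074, 0.706, -0.071]
force: [-0.1, 0.1, -2.6]
gripper_width: 0.341
t 5.88 pos [ 0.5033 -0.324   0.1027] jaw yaw 1.3652 xaxis [-0.007  0.006 -1.   ] q [-0.69  0.32  1.77 -0.    1.06 -2.05] F [-0.1  0.1 -2.6] w 0.341
 turn option [-0.0343 -0.0026 -0.0014] deg [-6.2 -0.5 -0.3] sh now [-0.086  2.677  0.696] after [-0.091  2.586  0.981]
 turn option [ 0.9657 -0.0022  0.0039] deg [173.8  -0.4   0.7] sh now [-0.086  2.677  0.696] after [-0.091 -2.586 -0.981]
```

```bash
python3 -m pendant '[[[-0.034,-0.003,-0.001],[0,0,0],0],[[0,0,0],[-0.02,0.43,0.16],0],[[0,0,0],[-0.02,0.43,0.16],0],[[0,0,0],[-0.02,0.43,0.16],0],[[0,0,0],[-0.02,0.43,0.16],0]]'
python3 -m pendant '[[[0,0,0],[-0.01,0.43,0.16],0],[[0,0,0],[0,0.2,0.1],0],[[0,0,0],[0,0,0],0],[[0,0,0],[0,0,0],0]]'
python3 - <<'E'
from go import *
plan([.6016,-.1258,.11],1.473)
p=r.read_camera("wrist"); cv2.imwrite("pics/w4.png",cv2.resize(p["img"][:,:,::-1],(768,576)))
p=r.read_camera("scene"); cv2.imwrite("pics/s4.png",cv2.resize(p["img"][120:280,200:400,::-1],(800,640))[:600])
plan()
E
```

```text
time_s: 6.3
tool_pos: [0.5653, -0.1958, 0.1086]
orientation: [0.707, 0.034, 0.706, -0.037]
force: [0.1, -0.6, -2.2]
gripper_width: 0.339
time_s: 6.63
tool_pos: [0.593, -0.1374, 0.1078]
orientation: [0.706, 0.033, 0.707, -0.033]
force: [0.2, -0.6, -2.5]
gripper_width: 0.337
t 6.63 pos [ 0.593  -0.1374  0.1078] jaw yaw 1.4779 xaxis [-0.001  0.    -1.   ] q [-0.34  0.33  1.75 -0.    1.06 -1.82] F [ 0.2 -0.6 -2.5] w 0.337
 turn option [ 0.0016 -0.0002 -0.    ] deg [ 0.3 -0.  -0. ] sh now [-0.028  0.154  0.094] after [-0.028  0.155  0.093]
 turn option [-9.984e-01  1.000e-04 -4.000e-04] deg [-1.797e+02  0.000e+00 -1.000e-01] sh now [-0.028  0.154  0.094] after [-0.028 -0.155 -0.093]
t 6.73 pos [ 0.5925 -0.1386  0.1077] jaw yaw 1.4757 xaxis [-0.001  0.    -1.   ] q [-0.35  0.33  1.75 -0.    1.06 -1.82] F [-1.4 -0.4 -3. ] w 0.344
```

View pics/w4.png

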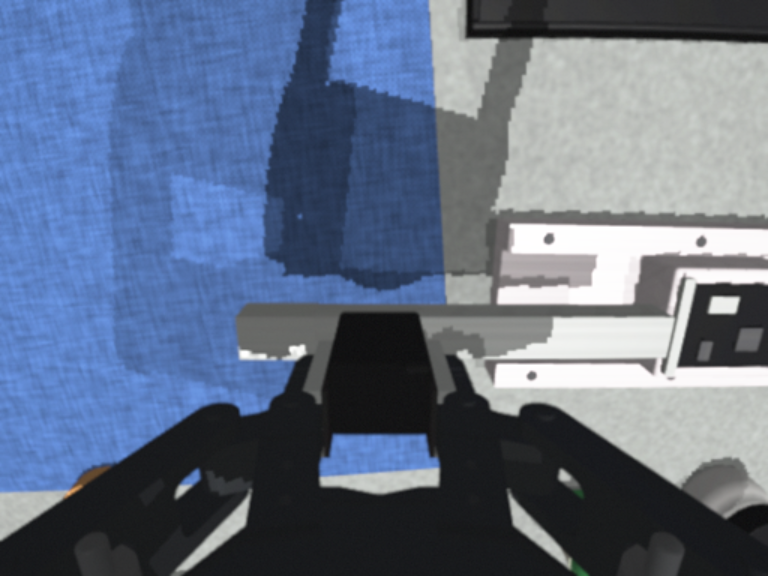

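View pics/s4.png

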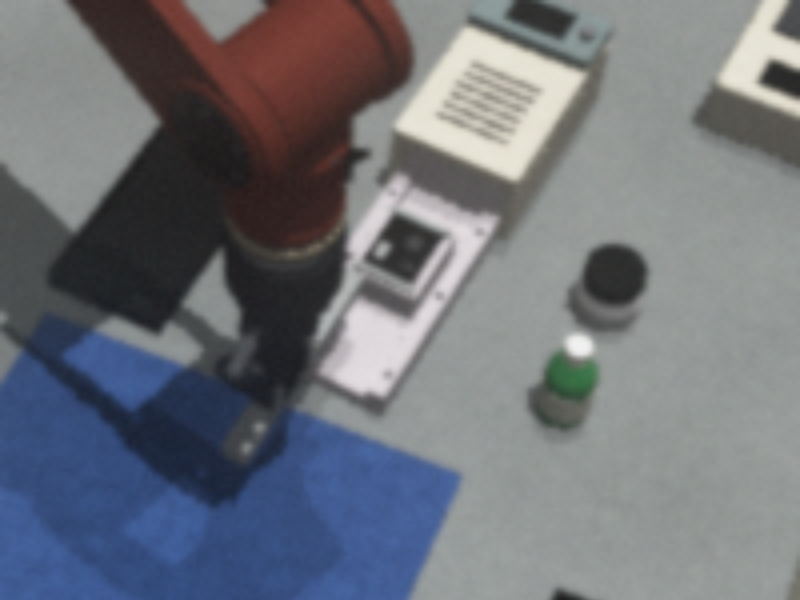

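Run:
```python
from go import *
s,tp,R=tcp()
p=r.read_camera("wrist")
def bf(X,b=(.625,.1128,-.0978)):
    c,s=np.cos(b[2]),np.sin(b[2]);d=X[:2]-np.array(b[:2]);return np.round([c*d[0]+s*d[1],-s*d[0]+c*d[1]],4)
def w(x,y,z): 
    X=atz(p,(x/1.5,y/1.5),z); return np.round(X,4),"bed",bf(X),"tool",np.round(R.T@(X-tp),4)
for n,a in dict(Llip0=(510,223,.025),Llip1=(767,230,.025),Rlip0=(497,387,.025),Rlip1=(767,387,.025),tipL=(674,317,.083),tipR=(668,359,.083),rearL=(237,317,.083),rearR=(239,361,.083),carTopL=(676,268,.045),carTopR=(665,377,.045)).items(): print(n,*w(*a))
p1=r.read_camera("wrist");cv2.imwrite("pics/w5.png",cv2.resize(p1["img"][130:270,312:512,::-1],(800,560),interpolation=cv2.INTER_CUBIC))
```

```text
Llip0 [ 0.5583 -0.071   0.025 ] bed [-0.0484 -0.1894] tool [ 0.0828  0.0641 -0.0404]
Llip1 [0.5734 0.0637 0.025 ] bed [-0.0466 -0.0539] tool [ 0.0828  0.1996 -0.0382]
Rlip0 [ 0.6488 -0.0788  0.025 ] bed [ 0.0423 -0.1883] tool [0.0827 0.0649 0.0504]
Rlip1 [0.6669 0.0803 0.025 ] bed [ 0.0449 -0.0283] tool [0.0827 0.225  0.0533]
tipL [ 0.5903 -0.0235  0.083 ] bed [-0.0213 -0.1391] tool [ 0.0248  0.1143 -0.0132]
tipR [ 0.6083 -0.024   0.083 ] bed [-0.0032 -0.1378] tool [0.0248 0.1156 0.0049]
rearL [ 0.574  -0.1916  0.083 ] bed [-0.021  -0.3079] tool [ 0.0247 -0.0545 -0.0134]
rearR [ 0.5923 -0.1943  0.083 ] bed [-0.0025 -0.3089] tool [ 0.0247 -0.0555  0.0051]
carTopL [0.5828 0.0018 0.045 ] bed [-0.0312 -0.1146] tool [ 0.0628  0.1388 -0.023 ]
carTopR [0.6403 0.0024 0.045 ] bed [ 0.026  -0.1084] tool [0.0627 0.1449 0.0342]
```

View pics/w5.png

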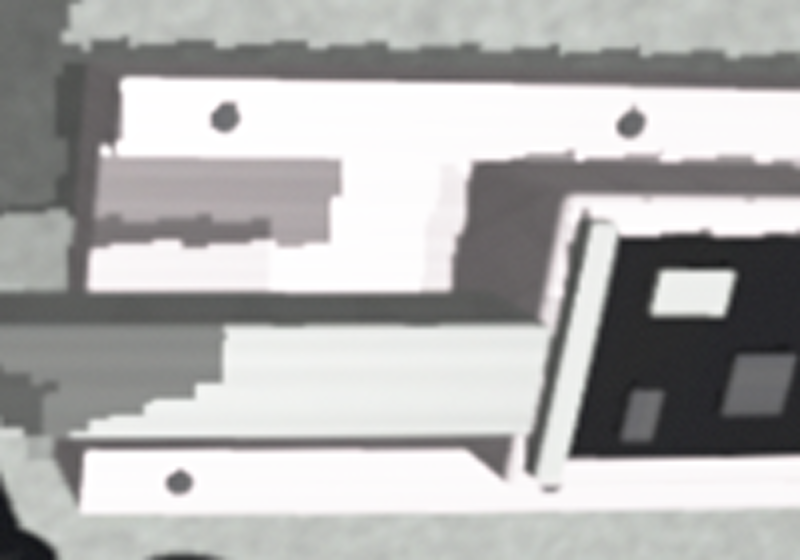

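The wrist view shows the bar's front end at (672,338), the bed lips at rows 223 and 387, and the carrier's rear edge near 670–680. The pusher is about 10 mm left of centre with a 24–30 mm gap to the carrier. I'll centre it, turn slightly and lower it.

```bash
python3 -m pendant '[[[0.004,0,0],[0,0,0.12],0],[[0,0,0],[0.25,0,0],0],[[0,0,0],[0.2,0,0],0],[[0,0,0],[0.1,0,0],0],[[0,0,0],[0,0,0],0]]'
python3 -m pendant '[[[0,0,0],[0,0,0],0]]'
python3 - <<'E'
from go import *
plan([.6016,-.1258,.061],1.463)
p=r.read_camera("wrist"); cv2.imwrite("pics/w6.png",cv2.resize(p["img"][:,:,::-1],(768,576)))
E
```

```text
time_s: 7.25
tool_pos: [0.6048, -0.1479, 0.0648]
orientation: [0.708, 0.042, 0.704, -0.044]
force: [0.1, 0.5, -1.9]
gripper_width: 0.338
time_s: 7.33
tool_pos: [0.6047, -0.1487, 0.0645]
orientation: [0.708, 0.042, 0.704, -0.044]
force: [-0.2, -0.6, -2.6]
gripper_width: 0.338
t 7.33 pos [ 0.6047 -0.1487  0.0645] jaw yaw 1.4484 xaxis [ 0.005 -0.003 -1.   ] q [-0.35  0.41  1.73 -0.    0.99 -1.8 ] F [-0.2 -0.6 -2.6] w 0.338
 turn option [-0.0046  0.0017  0.0008] deg [-0.8  0.3  0.1] sh now [ 0.042  0.28  -0.074] after [ 0.044  0.281 -0.07 ]
 turn option [ 0.9954  0.0012 -0.0026] deg [179.2   0.2  -0.5] sh now [ 0.042  0.28  -0.074] after [ 0.044 -0.281  0.07 ]
```

View pics/w6.png

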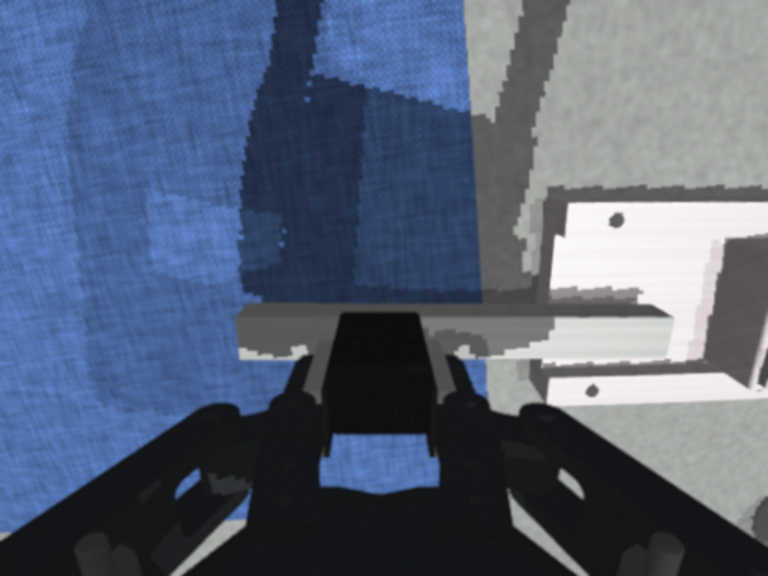

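Run:
```python
from go import *
s,tp,R=tcp()
p=r.read_camera("wrist")
u=tp[2]-.041
def w(x,y,z): 
    X=atz(p,(x/1.5,y/1.5),z); return np.round(R.T@(X-tp),4)
for n,a in dict(Llip0=(567,203,.025),Llip1=(767,202,.025),Rlip0=(548,403,.025),Rlip1=(767,398,.025),tipL=(674,317,u+.016),tipR=(669,359,u+.016),floorrear=(708,355,.015),carL=(725,240,.045)).items(): print(n,w(*a))
p1=r.read_camera("wrist");cv2.imwrite("pics/w7.png",cv2.resize(p1["img"][110:280,342:512,::-1],(595,595),interpolation=cv2.INTER_CUBIC))
plan()
```

```text
Llip0 [ 0.0391  0.0724 -0.055 ]
Llip1 [ 0.0389  0.1551 -0.0567]
Rlip0 [0.0395 0.0753 0.0335]
Rlip1 [0.0393 0.1803 0.0332]
tipL [ 0.0246  0.1142 -0.0132]
tipR [0.0247 0.116  0.0048]
floorrear [0.0492 0.1536 0.0155]
carL [ 0.019   0.1235 -0.0448]
t 7.48 pos [ 0.6052 -0.1484  0.0654] jaw yaw 1.4493 xaxis [ 0.006 -0.003 -1.   ] q [-0.35  0.41  1.73 -0.    0.99 -1.8 ] F [ 0.7  0.1 -1.5] w 0.337
```

View pics/w7.png

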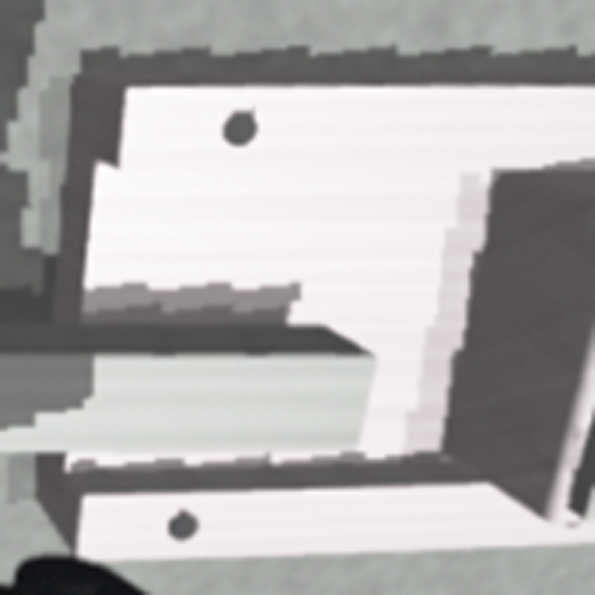

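The bar is about 6 mm right of the channel centre and about 36 mm short of the carrier. I'll correct that and close in.

```bash
python3 -m pendant '[[[-0.004,0.002,0.001],[0.03,0,-0.07],0],[[0,0,0],[0.02,0.1,0],0],[[0,0,0],[0,0.1,0],0],[[0,0,0],[0,0,0],0],[[0,0,0],[0,0,0],0]]'
python3 - <<'E'
from go import *
s,p,R=tcp();y=p[1]+.02
plan([.5996+.1103*(y+.1479),y,.061],1.461)
p1=r.read_camera("wrist");cv2.imwrite("pics/w8.png",cv2.resize(p1["img"][110:280,342:512,::-1],(595,595),interpolation=cv2.INTER_CUBIC))
E
```

```text
time_s: 7.9
tool_pos: [0.6027, -0.1303, 0.0641]
orientation: [0.708, 0.038, 0.704, -0.038]
force: [0.2, -0.5, -2.6]
gripper_width: 0.337
t 7.9 pos [ 0.6027 -0.1303  0.0641] jaw yaw 1.4631 xaxis [ 0.004 -0.    -1.   ] q [-0.33  0.4   1.75  0.    0.99 -1.79] F [ 0.2 -0.5 -2.6] w 0.337
 turn option [ 0.0007  0.0014 -0.    ] deg [ 0.1  0.3 -0. ] sh now [ 0.038  0.25  -0.014] after [ 0.038  0.25  -0.014]
 turn option [-0.9993  0.      0.0022] deg [-179.9    0.     0.4] sh now [ 0.038  0.25  -0.014] after [ 0.038 -0.25   0.014]
```

View pics/w8.png

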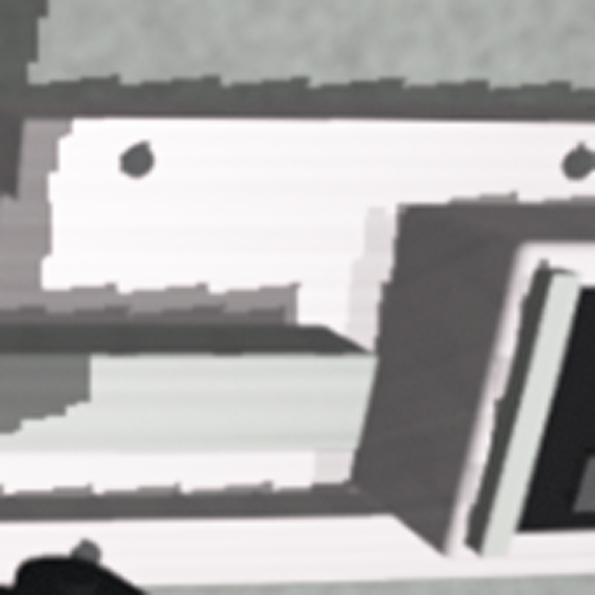

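```bash
python3 -m pendant '[[[0,0.001,0],[0.03,0.05,-0.01],0],[[0,0,0],[0.01,0.05,0],0],[[0,0,0],[0,0.03,0],0],[[0,0,0],[0,0.02,0],0],[[0,0,0],[0,0.02,0],0]]'
cat >> go.py <<'E'
def st(n=0):
    s,p,R=tcp();a=np.array([.1095,.994,0]);f=np.array(s["force"])
    print("t %.2f along %.4f lat(line) %.1fmm z %.4f Falong %.2f Fx %.2f Fz %.2f jawyaw %.4f w %.3f pitch %s"%(s["time_s"],(p-[.5996,-.1479,0])@a,1e3*((p[0]-.5996)*.994-(p[1]+.1479)*.1095),p[2],f@a,f[0],f[2],np.arctan2(R[1,1],R[0,1]),s["gripper_width"],np.round(R[:2,0],3)))
E
python3 -c "
from go import *
st()"
```

```text
time_s: 8.37
tool_pos: [0.6038, -0.1152, 0.0608]
orientation: [0.707, 0.038, 0.706, -0.038]
force: [-0.3, -0.2, -1.9]
gripper_width: 0.336
t 8.37 along 0.0330 lat(line) 0.5mm z 0.0608 Falong -0.24 Fx -0.34 Fz -1.91 jawyaw 1.4634 w 0.336 pitch [ 0.002 -0.   ]
```

```bash
for i in 1 ; do python3 -m pendant '[[[0,0,0],[0,0.025,0],0],[[0,0,0],[0,0.025,0],0],[[0,0,0],[0,0.025,0],0],[[0,0,0],[0,0.025,0],0],[[0,0,0],[0,0.025,0],0]]' >/dev/null;python3 -c "
from go import *
st()"; done
python3 -m pendant '[[[0,0,0],[0,0.025,0],0],[[0,0,0],[0,0.025,0],0],[[0,0,0],[0,0.025,0],0],[[0,0,0],[0,0.025,0],0],[[0,0,0],[0,0.025,0],0]]' >/dev/null;python3 -c "
from go import *
st()"
```

```text
t 8.78 along 0.0402 lat(line) 1.2mm z 0.0615 Falong -2.70 Fx -0.62 Fz -2.09 jawyaw 1.4652 w 0.342 pitch [ 0.002 -0.007]
t 9.20 along 0.0504 lat(line) 1.4mm z 0.0616 Falong -3.38 Fx -0.83 Fz -2.60 jawyaw 1.4647 w 0.337 pitch [ 0.003 -0.008]
```

Contact made; friction is about 3 N. I'll continue in 2 mm rows, reading the force after each five.

```bash
python3 -m pendant '[[[0,0,0],[0,0.025,-0.003],0],[[0,0,0],[0,0.025,-0.003],0],[[0,0,0],[0,0.025,0],0],[[0,0,0],[0,0.025,0],0],[[0,0,0],[0,0.025,0],0]]' >/dev/null;python3 -c "
from go import *
st()"
python3 -m pendant '[[[0,0,0],[0,0.025,-0.003],0],[[0,0,0],[0,0.025,-0.003],0],[[0,0,0],[0,0.025,0],0],[[0,0,0],[0,0.025,0],0],[[0,0,0],[0,0.025,0],0]]' >/dev/null;python3 -c "
from go import *
st()
p=r.read_camera('wrist'); cv2.imwrite('pics/w9.png',cv2.resize(p['img'][:,:,::-1],(768,576)))
"
```

```text
t 9.62 along 0.0616 lat(line) 1.1mm z 0.0617 Falong -2.48 Fx 0.26 Fz -2.09 jawyaw 1.4646 w 0.340 pitch [ 0.003 -0.008]
t 10.03 along 0.0727 lat(line) 0.6mm z 0.0617 Falong -2.64 Fx -0.60 Fz -1.53 jawyaw 1.4645 w 0.336 pitch [ 0.003 -0.008]
```

View pics/w9.png

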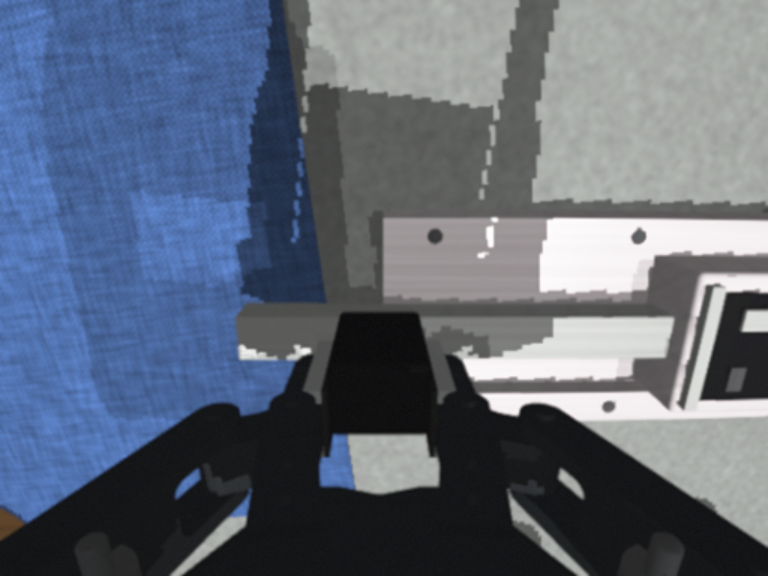

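The bar's end, at (672,338), meets the rear face near its middle. The carrier is sliding straight.

```bash
python3 -m pendant '[[[0,0,0],[0,0.025,-0.002],0],[[0,0,0],[0,0.025,-0.002],0],[[0,0,0],[0,0.025,0],0],[[0,0,0],[0,0.025,0],0],[[0,0,0],[0,0.025,0],0]]' >/dev/null;python3 -c "
from go import *
st()"
python3 -m pendant '[[[0,0,0],[0,0.025,-0.002],0],[[0,0,0],[0,0.025,-0.002],0],[[0,0,0],[0,0.025,0],0],[[0,0,0],[0,0.025,0],0],[[0,0,0],[0,0.025,0],0]]' >/dev/null;python3 -c "
from go import *
st()"
python3 -m pendant '[[[0,0,0],[0,0.025,-0.002],0],[[0,0,0],[0,0.025,-0.002],0],[[0,0,0],[0,0.025,0],0],[[0,0,0],[0,0.025,0],0],[[0,0,0],[0,0.025,0],0]]' >/dev/null;python3 -c "
from go import *
st()"
python3 -m pendant '[[[0,0,0],[0,0.025,-0.002],0],[[0,0,0],[0,0.025,-0.002],0],[[0,0,0],[0,0.025,0],0],[[0,0,0],[0,0.025,0],0],[[0,0,0],[0,0.025,0],0]]' >/dev/null;python3 -c "
from go import *
st()"
python3 -c "
from go import *
for n in ['scene','wrist']:
  p=r.read_camera(n); cv2.imwrite('pics/%s10.png'%n,cv2.resize(p['img'][:,:,::-1],(768,576)))
"
```

```text
t 10.50 along 0.0838 lat(line) 0.2mm z 0.0616 Falong -3.17 Fx -0.61 Fz -2.40 jawyaw 1.4644 w 0.340 pitch [ 0.003 -0.008]
t 10.92 along 0.0948 lat(line) -0.2mm z 0.0617 Falong -3.92 Fx 0.04 Fz -1.49 jawyaw 1.4644 w 0.338 pitch [ 0.003 -0.008]
t 11.33 along 0.1058 lat(line) -0.6mm z 0.0617 Falong -3.20 Fx -0.12 Fz -0.71 jawyaw 1.4644 w 0.338 pitch [ 0.003 -0.008]
t 11.75 along 0.1169 lat(line) -1.0mm z 0.0617 Falong -3.70 Fx -0.73 Fz -1.33 jawyaw 1.4644 w 0.340 pitch [ 0.003 -0.008]
```

View pics/scene10.png

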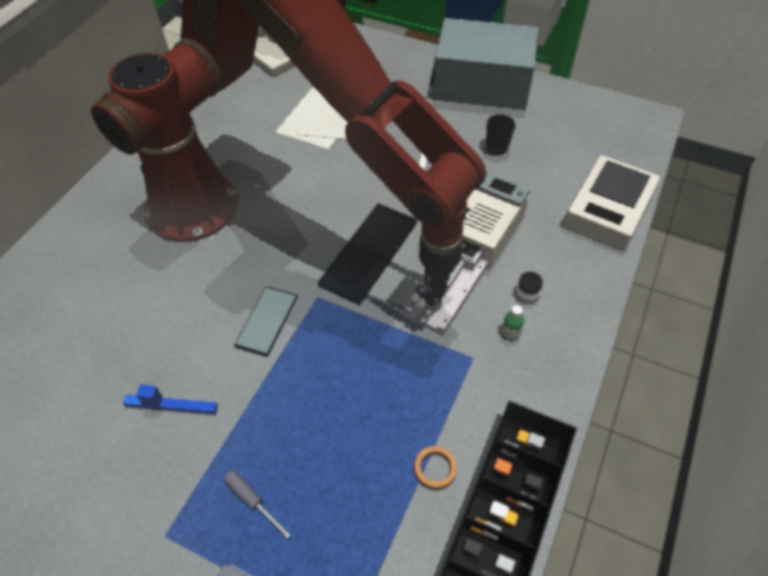

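View pics/wrist10.png

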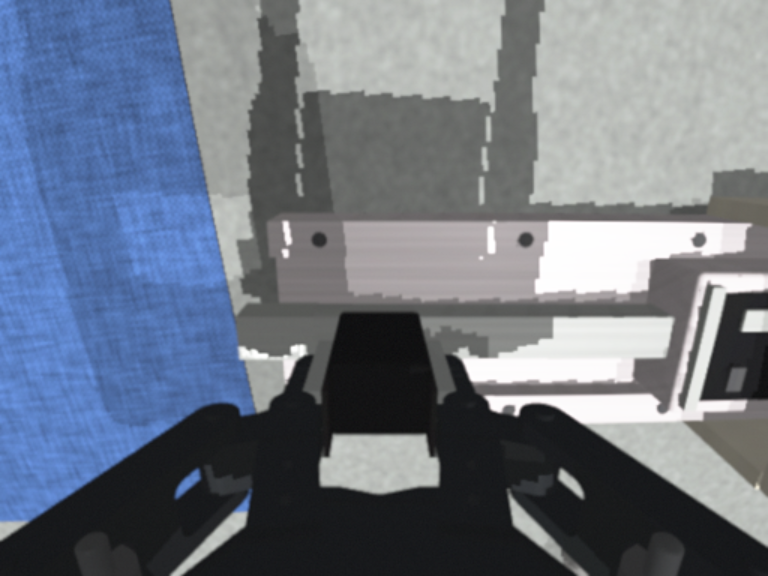

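```bash
python3 -m pendant '[[[0,0,0],[0,0.025,0],0],[[0,0,0],[0,0.025,0],0],[[0,0,0],[0,0.025,0],0],[[0,0,0],[0,0.025,0],0],[[0,0,0],[0,0.025,0],0]]' >/dev/null;python3 -c "
from go import *
st()"
python3 -m pendant '[[[0,0,0],[0,0.025,0],0],[[0,0,0],[0,0.025,0],0],[[0,0,0],[0,0.025,0],0],[[0,0,0],[0,0.025,0],0]]' >/dev/null;python3 -c "
from go import *
st()"
python3 -m pendant '[[[0,0,0],[0,0.015,0],0],[[0,0,0],[0,0.015,0],0],[[0,0,0],[0,0.012,0],0]]' >/dev/null;python3 -c "
from go import *
st()"
python3 -m pendant '[[[0,0,0],[0,0.012,0],0],[[0,0,0],[0,0.012,0],0]]' >/dev/null;python3 -c "
from go import *
st()"
```

```text
t 12.27 along 0.1274 lat(line) -1.0mm z 0.0617 Falong -3.35 Fx -0.03 Fz -1.08 jawyaw 1.4643 w 0.339 pitch [ 0.003 -0.009]
t 12.60 along 0.1362 lat(line) -1.0mm z 0.0617 Falong -3.11 Fx -0.35 Fz -0.89 jawyaw 1.4644 w 0.334 pitch [ 0.003 -0.009]
t 12.85 along 0.1403 lat(line) -1.1mm z 0.0617 Falong -4.07 Fx -0.58 Fz -0.46 jawyaw 1.4647 w 0.340 pitch [ 0.003 -0.009]
t 13.02 along 0.1424 lat(line) -1.1mm z 0.0617 Falong -3.27 Fx 0.52 Fz -1.14 jawyaw 1.4647 w 0.342 pitch [ 0.003 -0.009]
```

```bash
cat > chk.py <<'E'
from go import *
import sys
st(); f=np.array(r.observe()["force"])@[.1095,.994,0]
sys.exit(1 if f<-5.2 else 0)
E
python3 -m pendant '[[[0,0,0],[0,0.012,0],0],[[0,0,0],[0,0.012,0],0]]' >/dev/null && python3 chk.py &&
python3 -m pendant '[[[0,0,0],[0,0.012,0],0],[[0,0,0],[0,0.012,0],0]]' >/dev/null && python3 chk.py &&
python3 -m pendant '[[[0,0,0],[0,0.012,0],0],[[0,0,0],[0,0.012,0],0]]' >/dev/null && python3 chk.py &&
python3 -m pendant '[[[0,0,0],[0,0.012,0],0],[[0,0,0],[0,0.012,0],0]]' >/dev/null && python3 chk.py &&
python3 -m pendant '[[[0,0,0],[0,0.012,0],0],[[0,0,0],[0,0.012,0],0]]' >/dev/null && python3 chk.py
```

```text
t 13.18 along 0.1444 lat(line) -1.1mm z 0.0617 Falong -3.10 Fx 0.59 Fz -0.72 jawyaw 1.4647 w 0.340 pitch [ 0.003 -0.009]
t 13.35 along 0.1464 lat(line) -1.1mm z 0.0617 Falong -4.67 Fx -0.27 Fz -0.09 jawyaw 1.4645 w 0.338 pitch [ 0.003 -0.009]
t 13.52 along 0.1484 lat(line) -1.1mm z 0.0617 Falong -3.38 Fx -1.10 Fz -1.28 jawyaw 1.4645 w 0.336 pitch [ 0.003 -0.009]
t 13.68 along 0.1505 lat(line) -1.1mm z 0.0617 Falong -4.38 Fx 0.02 Fz 0.93 jawyaw 1.4645 w 0.336 pitch [ 0.003 -0.009]
t 13.85 along 0.1527 lat(line) -1.1mm z 0.0617 Falong -2.87 Fx -0.63 Fz -0.92 jawyaw 1.4644 w 0.336 pitch [ 0.003 -0.009]
```

```bash
python3 -m pendant '[[[0,0,0],[0,0.012,0],0],[[0,0,0],[0,0.012,0],0]]' >/dev/null && python3 chk.py &&
python3 -m pendant '[[[0,0,0],[0,0.012,0],0],[[0,0,0],[0,0.012,0],0]]' >/dev/null && python3 chk.py &&
python3 -m pendant '[[[0,0,0],[0,0.012,0],0],[[0,0,0],[0,0.012,0],0]]' >/dev/null && python3 chk.py &&
python3 -m pendant '[[[0,0,0],[0,0.012,0],0],[[0,0,0],[0,0.012,0],0]]' >/dev/null && python3 chk.py &&
python3 -m pendant '[[[0,0,0],[0,0.012,0],0],[[0,0,0],[0,0.012,0],0]]' >/dev/null && python3 chk.py
```

```text
t 14.02 along 0.1548 lat(line) -1.1mm z 0.0617 Falong -4.06 Fx 0.23 Fz -0.22 jawyaw 1.4645 w 0.335 pitch [ 0.003 -0.009]
t 14.18 along 0.1569 lat(line) -1.1mm z 0.0617 Falong -4.06 Fx -0.33 Fz 0.13 jawyaw 1.4645 w 0.341 pitch [ 0.003 -0.009]
t 14.35 along 0.1590 lat(line) -1.1mm z 0.0618 Falong -3.46 Fx -0.99 Fz -0.50 jawyaw 1.4645 w 0.340 pitch [ 0.003 -0.009]
t 14.52 along 0.1611 lat(line) -1.1mm z 0.0617 Falong -4.24 Fx -1.51 Fz -1.88 jawyaw 1.4644 w 0.343 pitch [ 0.003 -0.009]
t 14.68 along 0.1632 lat(line) -1.1mm z 0.0618 Falong -4.31 Fx 0.60 Fz 0.29 jawyaw 1.4644 w 0.336 pitch [ 0.003 -0.009]
```

```bash
python3 -m pendant '[[[0,0,0],[0,0.012,0],0],[[0,0,0],[0,0.012,0],0]]' >/dev/null && python3 chk.py &&
python3 -m pendant '[[[0,0,0],[0,0.012,0],0],[[0,0,0],[0,0.012,0],0]]' >/dev/null && python3 chk.py &&
python3 -m pendant '[[[0,0,0],[0,0.012,0],0],[[0,0,0],[0,0.012,0],0]]' >/dev/null && python3 chk.py &&
python3 -m pendant '[[[0,0,0],[0,0.012,0],0],[[0,0,0],[0,0.012,0],0]]' >/dev/null && python3 chk.py &&
python3 -m pendant '[[[0,0,0],[0,0.012,0],0],[[0,0,0],[0,0.012,0],0]]' >/dev/null && python3 chk.py
```

```text
t 14.85 along 0.1653 lat(line) -1.1mm z 0.0617 Falong -4.52 Fx -0.54 Fz 0.13 jawyaw 1.4645 w 0.339 pitch [ 0.003 -0.009]
t 15.02 along 0.1669 lat(line) -1.0mm z 0.0619 Falong -7.04 Fx -1.45 Fz 0.54 jawyaw 1.4649 w 0.339 pitch [ 0.003 -0.01 ]
```

```bash
python3 - <<'E'
from go import *
for i in range(3):
    r.read_camera("scene"); st()
E
python3 -m pendant '[[[0,0,0],[0,0.004,0],0]]' >/dev/null && python3 chk.py
```

```text
t 15.07 along 0.1670 lat(line) -0.9mm z 0.0619 Falong -5.18 Fx -0.34 Fz -0.01 jawyaw 1.4651 w 0.339 pitch [ 0.003 -0.011]
t 15.12 along 0.1669 lat(line) -0.9mm z 0.0619 Falong -5.71 Fx -0.13 Fz 0.12 jawyaw 1.4649 w 0.339 pitch [ 0.003 -0.01 ]
t 15.17 along 0.1670 lat(line) -1.0mm z 0.0618 Falong -5.80 Fx -0.54 Fz -0.40 jawyaw 1.4648 w 0.339 pitch [ 0.003 -0.01 ]
t 15.25 along 0.1670 lat(line) -1.0mm z 0.0619 Falong -4.28 Fx 0.06 Fz 0.86 jawyaw 1.4650 w 0.337 pitch [ 0.003 -0.011]
```

```bash
python3 -m pendant '[[[0,0,0],[0,0.012,0],0],[[0,0,0],[0,0.01,0],0]]' >/dev/null; python3 chk.py
python3 - <<'E'
from go import *
for i in range(3):
    r.read_camera("scene"); st()
E
```

```text
t 15.42 along 0.1671 lat(line) -0.7mm z 0.0623 Falong -5.38 Fx -1.29 Fz 1.48 jawyaw 1.4661 w 0.338 pitch [ 0.003 -0.014]
t 15.47 along 0.1671 lat(line) -0.7mm z 0.0623 Falong -6.56 Fx -1.03 Fz 0.31 jawyaw 1.4662 w 0.342 pitch [ 0.003 -0.014]
t 15.52 along 0.1671 lat(line) -0.7mm z 0.0623 Falong -4.97 Fx -0.96 Fz 0.68 jawyaw 1.4661 w 0.340 pitch [ 0.003 -0.014]
t 15.57 along 0.1671 lat(line) -0.8mm z 0.0623 Falong -6.17 Fx 0.00 Fz 1.05 jawyaw 1.4661 w 0.342 pitch [ 0.003 -0.014]
```

```bash
python3 -m pendant '[[[0,0.002,0],[0.005,0.022,0],0],[[0,0,0],[0,0.02,0],0]]' >/dev/null; python3 chk.py
python3 - <<'E'
from go import *
for i in range(3):
    p=r.read_camera("side"); st()
cv2.imwrite("pics/side11.png",cv2.resize(p["img"][:,:,::-1],(768,576)))
p=r.read_camera("wrist");cv2.imwrite("pics/w11.png",cv2.resize(p["img"][:,:,::-1],(768,576)))
E
```

```text
t 15.73 along 0.1676 lat(line) -0.2mm z 0.0628 Falong -7.47 Fx -1.48 Fz 1.12 jawyaw 1.4678 w 0.337 pitch [-0.004 -0.019]
t 15.78 along 0.1677 lat(line) -0.2mm z 0.0628 Falong -8.03 Fx -1.53 Fz 1.76 jawyaw 1.4680 w 0.338 pitch [-0.004 -0.019]
t 15.83 along 0.1677 lat(line) -0.2mm z 0.0628 Falong -8.54 Fx -1.42 Fz 1.58 jawyaw 1.4678 w 0.338 pitch [-0.004 -0.019]
t 15.88 along 0.1677 lat(line) -0.2mm z 0.0628 Falong -7.37 Fx -0.92 Fz 0.68 jawyaw 1.4677 w 0.339 pitch [-0.004 -0.019]
```

View pics/side11.png

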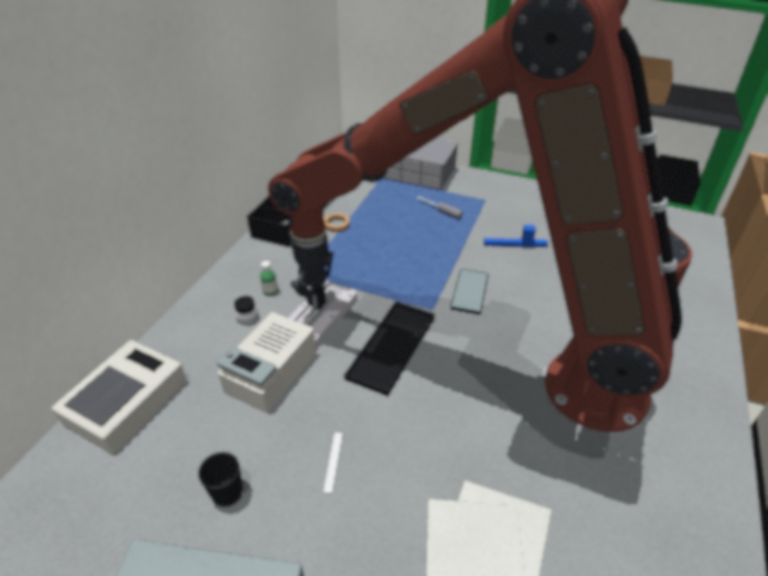

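View pics/w11.png

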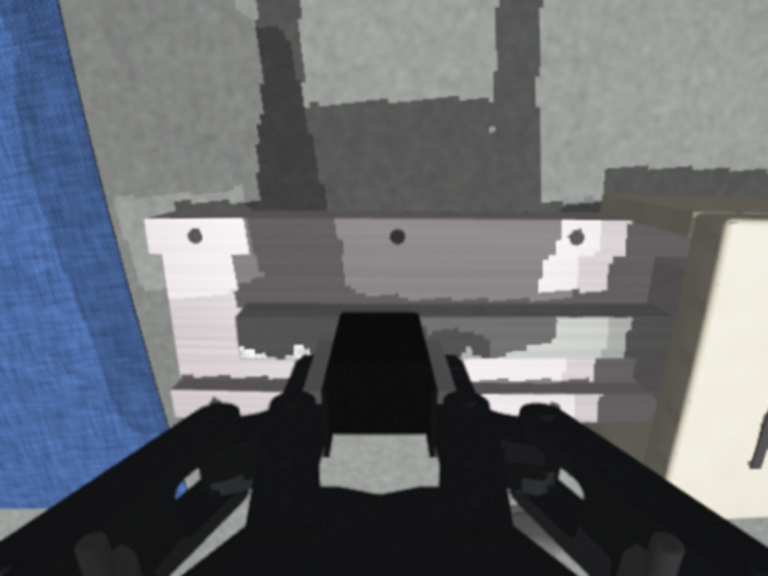

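The resistance rose from about 3.7 to 5.8 to 7.9 N while the advance nearly stopped, so the carrier is on the stop, with about 4 N on it. The wrist view shows the bar's end at about (670,330), just inside the mouth. I'll back off straight.

```bash
python3 -m pendant '[[[0,0,0],[0,-0.02,0],0],[[0,0,0],[0,-0.05,0],0],[[0,0,0],[0,-0.1,0],0],[[0,0,0],[0,-0.2,0],0],[[0,0,0],[0,-0.2,0],0]]'
python3 - <<'E'
from go import *
st(); plan([.431,.008,.1],1.502)
E
```

```text
time_s: 16.35
tool_pos: [0.6117, -0.0213, 0.0617]
orientation: [0.705, 0.032, 0.708, -0.039]
force: [0.6, 0.2, -1.8]
gripper_width: 0.339
t 16.35 along 0.1272 lat(line) -1.8mm z 0.0617 Falong 0.26 Fx 0.58 Fz -1.80 jawyaw 1.4698 w 0.339 pitch [-0.005 -0.009]
t 16.35 pos [ 0.6117 -0.0213  0.0617] jaw yaw 1.4698 xaxis [-0.005 -0.009 -1.   ] q [-0.14  0.41  1.75 -0.01  0.99 -1.61] F [ 0.6  0.2 -1.8] w 0.339
 turn option [-0.0103 -0.0014  0.0031] deg [-1.8 -0.3  0.6] sh now [-0.47   0.132 -2.287] after [-0.479  0.21  -2.279]
 turn option [0.9897 0.0048 0.0022] deg [178.2   0.9   0.4] sh now [-0.47   0.132 -2.287] after [-0.479 -0.21   2.279]
```

```bash
python3 -m pendant '[[[-0.004,-0.0014,0.003],[0,-0.3,0],0],[[0,0,0],[0,-0.3,0],0],[[0,0,0],[-0.3,-0.1,0],0],[[0,0,0],[-0.3,0,0],0],[[0,0,0],[0,0,0],0]]'
python3 - <<'E'
from go import *
st(); plan([.431,.008,.11],1.502)
p=r.read_camera("wrist");cv2.imwrite("pics/w12.png",cv2.resize(p["img"][:,:,::-1],(768,576)))
p=r.read_camera("scene"); cv2.imwrite("pics/s12.png",cv2.resize(p["img"][110:230,230:390,::-1],(800,600),interpolation=cv2.INTER_CUBIC))
E
```

```text
time_s: 16.77
tool_pos: [0.6027, -0.0801, 0.1066]
orientation: [0.704, 0.034, 0.709, -0.03]
force: [1.0, -0.5, -1.9]
gripper_width: 0.338
t 16.77 along 0.0678 lat(line) -4.4mm z 0.1066 Falong -0.41 Fx 0.96 Fz -1.90 jawyaw 1.4800 w 0.338 pitch [-0.007  0.007]
t 16.77 pos [ 0.6027 -0.0801  0.1066] jaw yaw 1.48 xaxis [-0.007  0.007 -1.   ] q [-0.25  0.34  1.75  0.01  1.07 -1.73] F [ 1.  -0.5 -1.9] w 0.338
 turn option [-0.007  -0.0023 -0.002 ] deg [-1.3 -0.4 -0.4] sh now [-0.02   0.902 -2.237] after [-0.042  0.951 -2.216]
 turn option [ 0.993  -0.0032  0.0035] deg [178.7  -0.6   0.6] sh now [-0.02   0.902 -2.237] after [-0.042 -0.951  2.216]
```

View pics/w12.png

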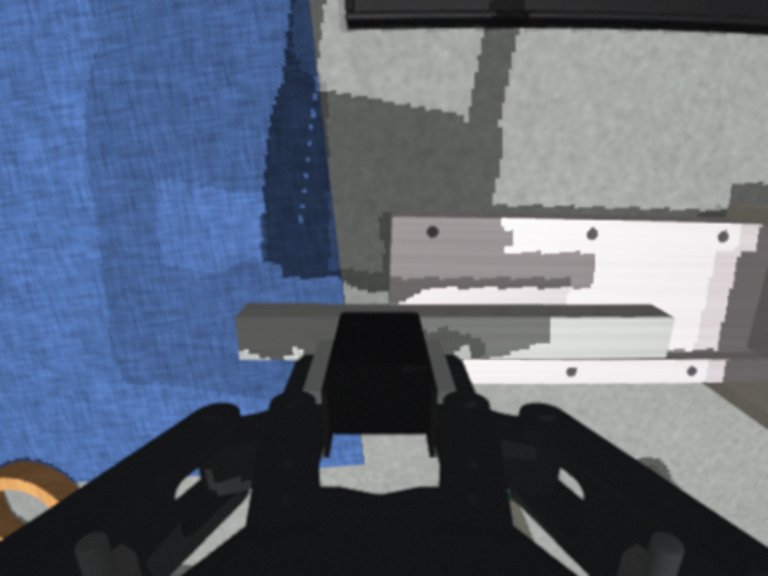

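View pics/s12.png

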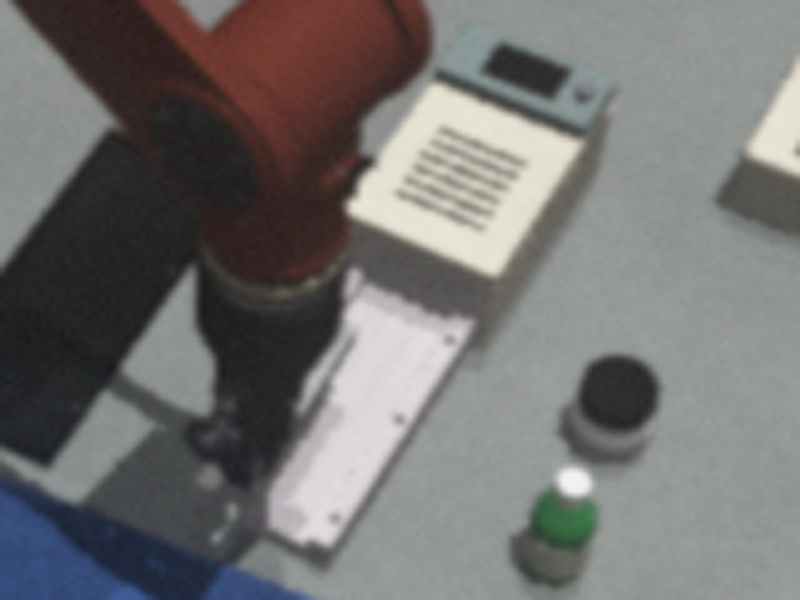

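The carrier is now inside the housing, out of view behind the mouth, and nothing else has moved. Going to the tray.

```bash
python3 -m pendant '[[[-0.007,-0.002,-0.002],[0,0.18,-0.42],0],[[0,0,0],[0,0.18,-0.42],0],[[0,0,0],[0,0.18,-0.42],0],[[0,0,0],[0,0.18,-0.42],0],[[0,0,0],[0,0.12,-0.3],0]]'
python3 -m pendant '[[[0,0,0],[0,0,0],0],[[0,0,0],[0,0,0],0]]'
python3 - <<'E'
from go import *
plan([.435,.008,.1],1.502)
p=r.read_camera("wrist");cv2.imwrite("pics/w13.png",cv2.resize(p["img"][:,:,::-1],(768,576)))
p=r.read_camera("scene"); cv2.imwrite("pics/s13.png",cv2.resize(p["img"][110:230,200:360,::-1],(800,600),interpolation=cv2.INTER_CUBIC))
E
```

```text
time_s: 17.28
tool_pos: [0.4422, 0.0027, 0.0946]
orientation: [0.702, 0.026, 0.711, -0.023]
force: [-0.4, -0.7, -1.8]
gripper_width: 0.343
time_s: 17.45
tool_pos: [0.4319, 0.0072, 0.0892]
orientation: [0.697, 0.025, 0.716, -0.02]
force: [0.6, -1.4, -0.9]
gripper_width: 0.339
t 17.45 pos [0.4319 0.0072 0.0892] jaw yaw 1.5066 xaxis [-0.026  0.008 -1.   ] q [-0.15  0.02  2.15  0.01  0.99 -1.66] F [ 0.6 -1.4 -0.9] w 0.339
 turn option [ 0.0015 -0.0084 -0.0021] deg [ 0.3 -1.5 -0.4] sh now [-0.136  0.013  0.034] after [-0.135  0.012  0.038]
 turn option [-0.9984  0.0033 -0.0131] deg [-179.7    0.6   -2.4] sh now [-0.136  0.013  0.034] after [-0.135 -0.012 -0.038]
```

View pics/w13.png

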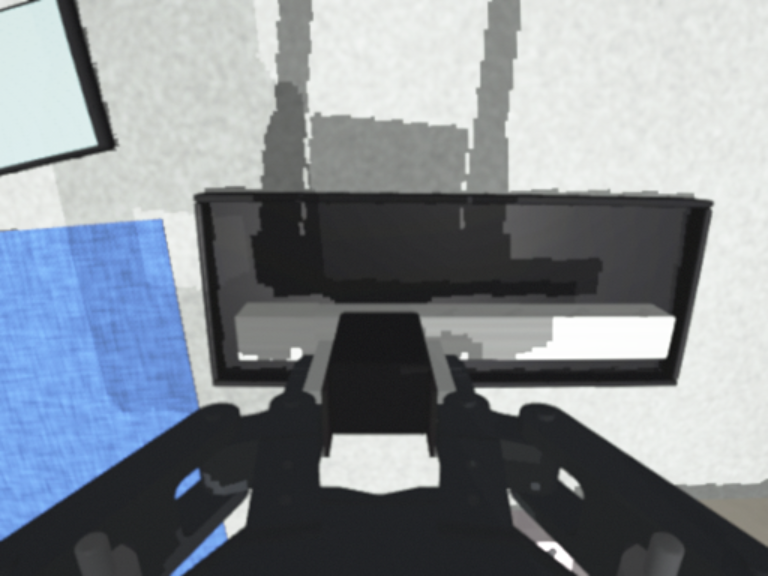

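View pics/s13.png

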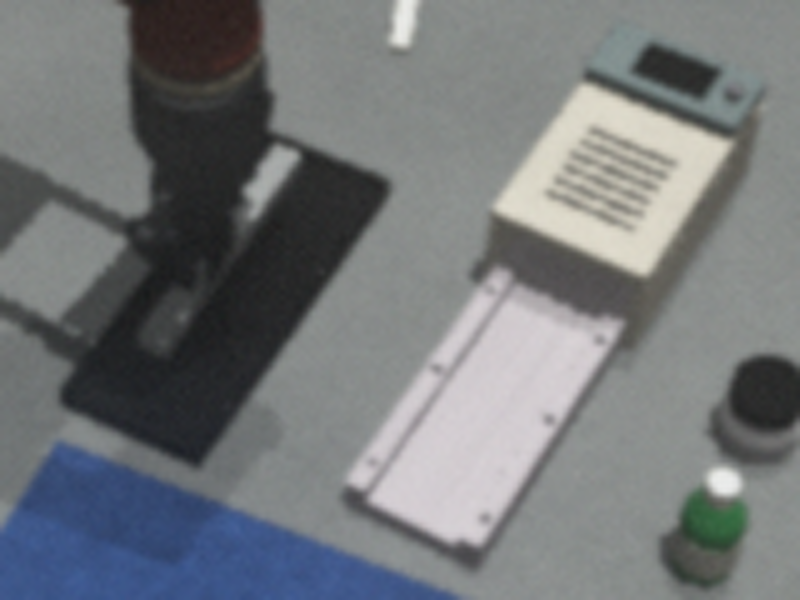

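Run:
```python
from go import *
s,tp,R=tcp()
p=r.read_camera("wrist")
C=np.array([atz(p,(x/1.5,y/1.5),.016) for x,y in [(197,197),(712,203),(678,385),(215,385)]])
u=tp[2]-.041
B=np.array([atz(p,(x/1.5,y/1.5),u+.016) for x,y in [(237,317),(674,317),(669,360),(239,361)]])
print(np.round(C,4),C.mean(0),[np.linalg.norm(C[i]-C[i-1]) for i in range(4)]);d=C[1]-C[0]+C[2]-C[3];print("tray jaw yaw",np.arctan2(d[1],d[0]))
print(np.round(B,4),B.mean(0));d=B[1]-B[0]+B[2]-B[3];print("bar yaw",np.arctan2(d[1],d[0]))
plan([tp[0]+(C.mean(0)-B.mean(0))[0],tp[1]+(C.mean(0)-B.mean(0))[1],.048],1.502)
```

```text
[[ 0.3714 -0.0745  0.016 ]
 [ 0.3892  0.1708  0.016 ]
 [ 0.4862  0.1653  0.016 ]
 [ 0.4682 -0.0819  0.016 ]] [0.42874871 0.04493081 0.016     ] [np.float64(0.0970886981566554), np.float64(0.24590300513947222), np.float64(0.09718390303613776), np.float64(0.24791607417060288)]
tray jaw yaw 1.4980024377310008
[[ 0.4153 -0.0468  0.0644]
 [ 0.4269  0.1227  0.0644]
 [ 0.4454  0.123   0.0644]
 [ 0.4335 -0.0488  0.0644]] [0.4302721  0.03752588 0.06437575]
bar yaw 1.5019207678753541
t 17.6 pos [0.4344 0.0061 0.0902] jaw yaw 1.5053 xaxis [-0.024  0.008 -1.   ] q [-0.15  0.03  2.15  0.    0.99 -1.66] F [ 0.5 -0.6 -2. ] w 0.337
 turn option [ 0.0011 -0.0078 -0.002 ] deg [ 0.2 -1.4 -0.4] sh now [ 0.529  0.094 -0.032] after [ 0.527  0.097 -0.046]
 turn option [-0.9989  0.0031 -0.0122] deg [-179.8    0.6   -2.2] sh now [ 0.529  0.094 -0.032] after [ 0.527 -0.097  0.046]
```

The bar is over the tray and aligned within 0.3°, so I only need to move it 7 mm to centre it. I'll level the tool, then lower in steps.

```bash
python3 -m pendant '[[[0.001,-0.008,-0.002],[0.05,0.09,-0.03],0],[[0,0,0],[0.2,0,0],0],[[0,0,0],[0.1,0,0],0],[[0,0,0],[0.05,0,0],0],[[0,0,0],[0,0,0],0]]'
python3 - <<'E'
from go import *
s,p,R=tcp();plan([p[0],p[1],.046],1.502)
E
```

```text
time_s: 18.02
tool_pos: [0.4418, 0.0111, 0.0596]
orientation: [0.711, 0.025, 0.702, -0.026]
force: [-0.6, 0.4, -2.1]
gripper_width: 0.338
t 18.02 pos [0.4418 0.0111 0.0596] jaw yaw 1.4996 xaxis [ 0.012 -0.002 -1.   ] q [-0.13  0.08  2.17 -0.    0.88 -1.63] F [-0.6  0.4 -2.1] w 0.338
 turn option [-0.0008  0.0039  0.0004] deg [-0.1  0.7  0.1] sh now [ 0.169  0.    -0.002] after [0.169 0.    0.   ]
 turn option [ 9.992e-01  6.000e-04 -6.100e-03] deg [ 1.799e+02  1.000e-01 -1.100e+00] sh now [ 0.169  0.    -0.002] after [0.169 0.    0.   ]
```

```bash
python3 -m pendant '[[[0,0.004,0],[0.07,0,-0.06],0],[[0,0,0],[0.05,0,0],0],[[0,0,0],[0.02,0,0],0],[[0,0,0],[0.01,0,0],0],[[0,0,0],[0,0,0],0]]'
python3 - <<'E'
from go import *
s,p,R=tcp();plan([p[0],p[1],.045],1.502)
E
```

```text
time_s: 18.43
tool_pos: [0.4393, 0.0103, 0.0474]
orientation: [0.707, 0.025, 0.706, -0.026]
force: [0.5, -0.1, -1.4]
gripper_width: 0.34
t 18.43 pos [0.4393 0.0103 0.0474] jaw yaw 1.498 xaxis [ 0.    -0.001 -1.   ] q [-0.14  0.11  2.17 -0.    0.86 -1.63] F [ 0.5 -0.1 -1.4] w 0.34
 turn option [-0.0013  0.0002  0.0004] deg [-0.2  0.   0.1] sh now [ 0.03  0.   -0.  ] after [0.03 0.   0.  ]
 turn option [ 9.987e-01  6.000e-04 -2.000e-04] deg [ 1.798e+02  1.000e-01 -0.000e+00] sh now [ 0.03  0.   -0.  ] after [0.03 0.   0.  ]
```

```bash
python3 -m pendant '[[[0,0,0],[0.015,0,0],0],[[0,0,0],[0.01,0,0],0],[[0,0,0],[0.01,0,0],0],[[0,0,0],[0,0,0],0]]'
python3 - <<'E'
from go import *
st()
E
```

```text
time_s: 18.77
tool_pos: [0.4399, 0.0103, 0.0451]
orientation: [0.707, 0.025, 0.706, -0.026]
force: [0.2, -0.8, -2.3]
gripper_width: 0.339
t 18.77 along 0.1397 lat(line) -176.0mm z 0.0451 Falong -0.74 Fx 0.22 Fz -2.29 jawyaw 1.4979 w 0.339 pitch [ 0.002 -0.001]
```

```bash
python3 -m pendant '[[[0,0,0],[0.015,0,0],0],[[0,0,0],[0.01,0,0],0],[[0,0,0],[0.01,0,0],0],[[0,0,0],[0,0,0],0]]'
python3 - <<'E'
from go import *
st()
E
```

```text
time_s: 19.1
tool_pos: [0.4406, 0.0103, 0.0448]
orientation: [0.707, 0.025, 0.706, -0.026]
force: [-0.2, -0.2, -2.3]
gripper_width: 0.335
t 19.10 along 0.1398 lat(line) -175.4mm z 0.0448 Falong -0.27 Fx -0.19 Fz -2.31 jawyaw 1.4984 w 0.335 pitch [ 0.001 -0.002]
```

```bash
python3 -m pendant '[[[0,0,0],[0.03,0,0],0],[[0,0,0],[0.02,0,0],0]]'
python3 - <<'E'
from go import *
st()
E
```

```text
time_s: 19.27
tool_pos: [0.4413, 0.0102, 0.0444]
orientation: [0.706, 0.025, 0.707, -0.026]
force: [-6.4, 1.2, 12.8]
gripper_width: 0.336
t 19.27 along 0.1398 lat(line) -174.7mm z 0.0444 Falong 0.50 Fx -6.42 Fz 12.83 jawyaw 1.4989 w 0.336 pitch [-0.002 -0.001]
```

Contact with the tray floor: Fz went from -2 to +13 N. Release now.

```bash
python3 -m pendant '[[[0,0,0],[-0.004,0,0],0.7],[[0,0,0],[0,0,0],0.7],[[0,0,0],[0,0,0],0.7],[[0,0,0],[0,0,0],0.7],[[0,0,0],[0,0,0],0.7]]'
python3 - <<'E'
from go import *
st()
p=r.read_camera("wrist");cv2.imwrite("pics/w14.png",cv2.resize(p["img"][:,:,::-1],(768,576)))
E
```

```text
time_s: 19.68
tool_pos: [0.4438, 0.0099, 0.0462]
orientation: [0.708, 0.025, 0.705, -0.026]
force: [-0.5, 0.4, 0.2]
gripper_width: 0.697
t 19.68 along 0.1398 lat(line) -172.2mm z 0.0462 Falong 0.37 Fx -0.54 Fz 0.20 jawyaw 1.4989 w 0.697 pitch [ 0.004 -0.002]
```

View pics/w14.png

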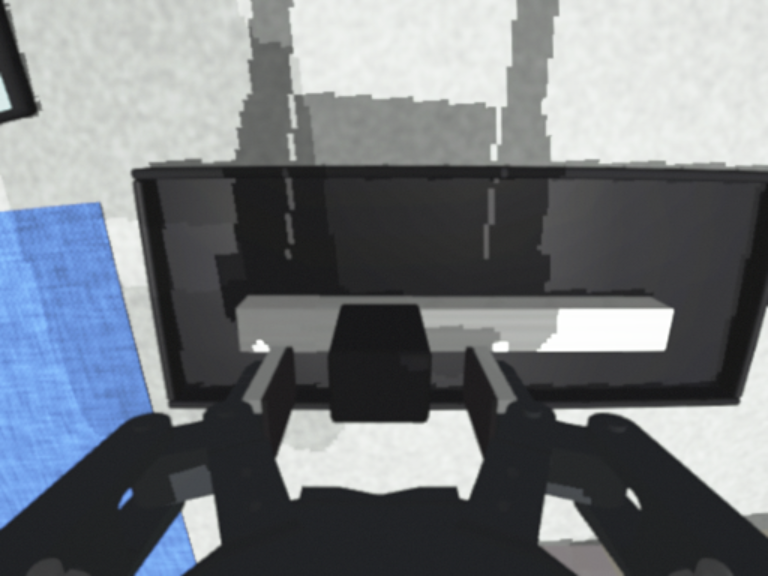

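The fingers, at columns 290 and 470, are clear of the grip, and the bar lies inside the tray. Rising straight up.

```bash
python3 -m pendant '[[[0,0,0],[-0.2,0,0],0.7],[[0,0,0],[-0.4,0,0],0.8],[[0,0,0],[-0.4,0,0],0.8],[[0,0,0],[-0.4,0,0],0.8],[[0,0,0],[-0.2,0,0],0.8]]'
python3 -m pendant '[[[0,0,0],[-0.2,0,-0.2],0.8],[[0,0,0],[0,0,-0.2],0.8],[[0,0,0],[0,0,0],0.8],[[0,0,0],[0,0,0],0.8]]'
python3 - <<'E'
from go import *
st()
for n in ["wrist","scene","side"]:
  p=r.read_camera(n);cv2.imwrite(f"pics/{n}15.png",cv2.resize(p["img"][:,:,::-1],(768,576)))
cv2.imwrite("pics/s15c.png",cv2.resize(r.read_camera("scene")["img"][110:230,200:360,::-1],(800,600),interpolation=cv2.INTER_CUBIC))
E
```

```text
time_s: 20.15
tool_pos: [0.437, 0.0109, 0.1715]
orientation: [0.701, 0.026, 0.712, -0.026]
force: [0.7, 0.1, -0.4]
gripper_width: 0.799
time_s: 20.48
tool_pos: [0.4091, 0.0126, 0.195]
orientation: [0.706, 0.025, 0.707, -0.026]
force: [0.5, -0.1, -0.5]
gripper_width: 0.802
t 20.48 along 0.1387 lat(line) -206.9mm z 0.1950 Falong -0.02 Fx 0.51 Fz -0.46 jawyaw 1.4984 w 0.802 pitch [-0.001 -0.001]
```

View pics/wrist15.png

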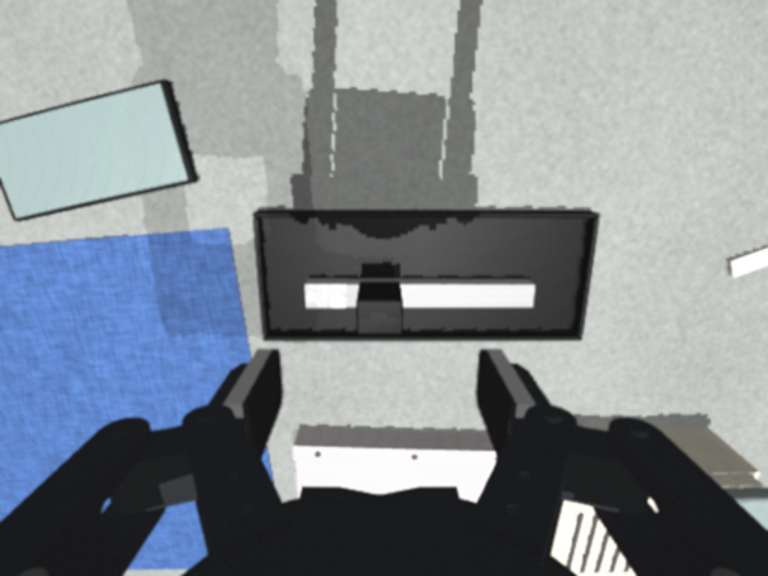

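View pics/scene15.png

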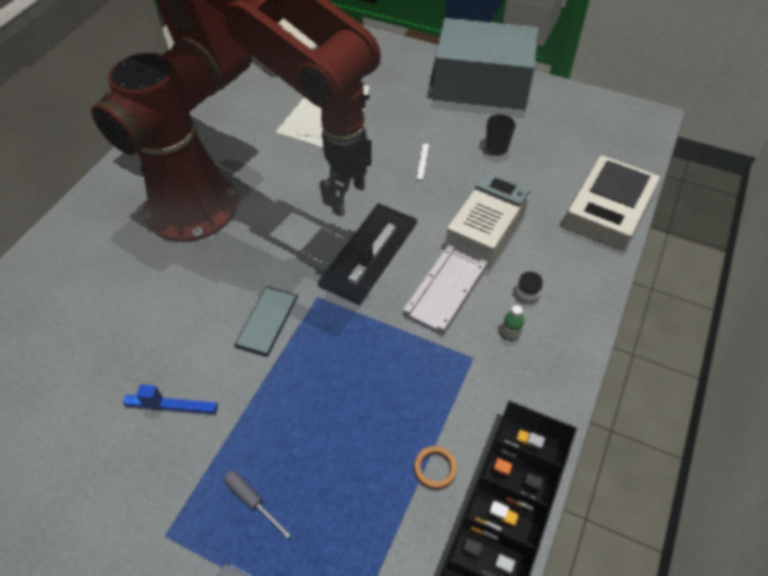

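View pics/side15.png

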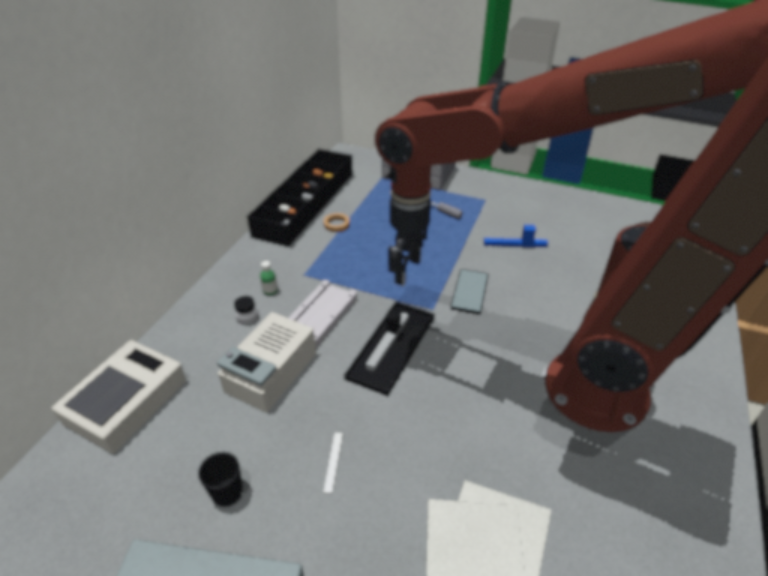

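The pusher lies flat in the tray at wrist (420,295), clear of the walls. The bed is empty up to the mouth, the other items are where they were, and the gripper is clear. Handing in.

```bash
python3 -c "
from station import r
print(r.finish_job())"
```

```text
the job is handed in; nothing more can be done
None
```

The carrier is against the stop inside the housing, the steel pusher lies flat in the tool tray, and I handed the job in at about 21 s. No verdict was reported.

- **Pushing:** I gripped the steel pusher by its black grip (29 mm measured opening) and slid the carrier in with steps of 2 mm, then 1 mm. Sliding took about 3 to 4 N.
- **Finding the stop:** The resistance rose to about 5.8 N, then 7.9 N, while forward movement nearly stopped. That puts about 4 N on the stop. By my estimate the carrier's rear face is then about 22 mm inside the mouth, within the expected 14 to 42 mm.
- **Last checks:** The final pictures show the pusher inside the tray and clear of its walls. The bed is empty up to the mouth, the other items look unmoved, and the gripper is clear of everything.

**What didn't fully agree:**
- The scene and wrist cameras differed by about 2 to 4 mm on the bed and tray positions, so I went by the wrist view where alignment mattered.
- The single force readings are noisy by about ±0.8 N.
- While the carrier was blocked, the tool tilted about 1° back instead of advancing, so I took the stop mainly from the force.
- I pressed the pusher onto the tray floor with about 13 to 15 N just before letting go.
- The carrier can't be seen inside the housing, so its final position rests on the force and travel readings alone.

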